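# Load the relief stem and set the suction valve

## Task

Make the suction unit ready: load its relief stem with the two loose steel collars, the wide one first and the narrow one on top of it, both down fully home. Only then turn the black bar handle on the sloping face until its pointer lines up with the raised index on the dial, and let go of it there. Do not shift the index, and leave the pigment jar, the thread spool and the dropper bottle standing where they are.

Things in the scene. Friction and masses are not known exactly. Their poses are not given: they have to be found in the camera images.
- suction_unit: Fixed suction control unit; origin under the middle of its grey base plate (150 mm along x, 240 along y, 12 thick); front along -x, left +y. Left: the relief stem. Right, y -110 to -20 mm: a white wedge whose face rises to the back at 40 degrees, from z 22 mm at x -60 to z 114 mm at x 50 (rear x 65). A low copper pipe (to z 23 mm) lies behind the stem.
- dial (a point): Centre of the round dial (radius 39 mm) on the sloping face, where the valve's axis leaves it; its x, y, z axes are those of suction_unit. The axis leans 40 degrees from vertical towards the unit's front (-x) and is free along its own line; straight from above it is blocked by the gauge.
- gauge (a point): Centre of the front of the dark round gauge that overhangs the handle: a disc 64 mm across, 28 mm thick (from here along the unit's +x), its lowest point 245 mm and its top 309 mm above the table, on a copper pipe rising behind it at x 52, y -65 mm of suction_unit.
- stem_seat (a point): Centre of the brass seat at the foot of the upright steel relief stem, 30 mm above the table (18 mm above the base plate); the seat is a disc of radius 21 mm. The stem is 12 mm in diameter, rises 48 mm above this point, its top 8 mm tapered to 5 mm. A collar is fully home when its underside (its origin) is at this point; the second collar when its underside lies on top of the first.
- collar_wide: Loose plain steel ring, outer diameter 52 mm, bore 16 mm, 14 mm high, lying flat on the table; origin at the centre of its underside, z up through the bore. About 0.2 kg.
- collar_narrow: Loose plain steel ring, outer diameter 36 mm, bore 16 mm, 18 mm high, lying flat on the table; origin at the centre of its underside. About 0.11 kg.
- valve_grip (a point): Point on the valve's axis at half height of the black bar handle, 30 mm out from the slope; turns with the handle. Its z axis is the valve's axis pointing out of the face, its -y axis points along the bar to the pointed end. The bar is 12 mm thick (along x), 20 mm high (along z, 20 to 40 mm out from the slope), from 22 mm behind the axis to 34 mm in front of it with the point.
- valve_tip (a point): The pointed end of the bar handle, 34 mm from the axis; turns with it.
- valve (a joint): Angle of the handle, rad: 0 when its point lies to the right (the unit's -y), growing anticlockwise as seen from in front of the face, 1.57 when the point is straight up the slope; range 0 to 1.75. It is lightly stiff (0.1 N m) and stays where it is left.
- index_mark (a point): Top of the raised index, a dark steel rib 5 x 12 mm, 8 mm high over the slope, near the edge of the dial, 32.5 mm from the valve's axis. Its z axis is the valve's axis, its -y axis points from the axis to the rib: the handle is set when the two -y axes agree.
- set_index (a joint): Angle of the index about the same axis, zero and sense as joint valve (rad). It is stiff (0.3 N m) and must not be moved.
- pigment_jar: Bystander: loose jar of pigment with a screw cap, 41 mm in diameter, 52 mm high, near the wide collar (centres about 62 mm apart); origin at the centre of its underside.
- spool: Bystander: loose spool of thread, 29 mm in diameter, 40 mm high, near the narrow collar (centres about 56 mm apart); origin at the centre of its underside.
- dropper: Bystander: loose dropper bottle, 32 mm in diameter, 94 mm high, standing in front of the unit near the stem; origin at the centre of its underside.
- scope_stand_arm (a joint): Swing (rad) of the black boom of the microscope stand, an obstacle near the robot's base, to the right; not to be used. An upright camera (52 mm in diameter, its lower end 115 mm above the table) hangs at the boom's tip about 0.17 m ahead of the base axis and 0.04 m to its right; the boom (58 mm wide, 272 to 362 mm above the table) runs from there backwards to the right, to its post.
- tool_rest: Fixed stand behind the collars, to the right. Its round foot (76 mm in diameter, 20 mm high, with a thin pole up to 160 mm) has its centre at x 75, y 14 mm in this body's frame; a wire arm at 130 mm height runs from the pole to a fork at x -95, y -40 mm.

How it is judged:
On the way, in this order (a step that is already met when the one before it is completed fails the run):
1. the wide collar is fully home on the stem's seat, the valve not yet turned (horizontal distance between collar_wide and stem_seat below 0.005 m and z of collar_wide in the frame of stem_seat between -0.004 and 0.003 m and distance of valve_tip from where it was at the start of the episode below 0.008 m), for 0.2 s.
2. the narrow collar is fully home on top of it, the valve not yet turned (all of step 1 and horizontal distance between collar_narrow and stem_seat below 0.005 m and z of collar_narrow in the frame of stem_seat between 0.01 and 0.017 m), for 0.2 s.
3. the handle's pointer lines up with the index (angle between the y axis of valve_grip and the y axis of index_mark, either way round below 0.087 rad), for 0.2 s.
At the end, for the whole second after the job is handed in: the wide collar lies on the stem's seat and the narrow collar on top of it (within 3 mm of fully home and 5 mm of the stem's axis), at rest; the handle's pointer is within 0.087 rad (5 degrees) of the index and still; the index is within 4 mm of where it was at the start (horizontal distance between each of collar_wide, collar_narrow and stem_seat below 0.005 m and z of collar_wide in the frame of stem_seat between -0.004 and 0.003 m and z of collar_narrow in the frame of stem_seat between 0.01 and 0.017 m and angle between the y axis of valve_grip and the y axis of index_mark, either way round below 0.087 rad and distance of index_mark from where it was at the start of the episode below 0.004 m and velocity of joint valve between -0.05 and 0.05 rad/s and linear speed of each of collar_wide, collar_narrow below 0.02 m/s); the robot touches nothing.
It fails at once if the pigment jar is moved by over 20 mm or tipped by over 20 degrees (distance of pigment_jar from where it was at the start of the episode above 0.02 m or angle between pigment_jar's own z axis and vertical above 0.35 rad).
It fails at once if the thread spool is moved by over 20 mm or tipped by over 20 degrees (distance of spool from where it was at the start of the episode above 0.02 m or angle between spool's own z axis and vertical above 0.35 rad).
It fails at once if the dropper bottle is moved by over 20 mm or tipped by over 20 degrees (distance of dropper from where it was at the start of the episode above 0.02 m or angle between dropper's own z axis and vertical above 0.35 rad).
It also fails if it takes over 72 s, if anything falls off the work surface, if the arm or the gripper's body presses on something with over 40 N, if the wrist force passes 120 N, or if a joint passes its speed limit or range.

## Robot

A 6-joint arm with a two-finger parallel gripper is mounted at the origin on the work surface; the furniture and walls round the work are solid. World frame = base frame: x ahead of the robot, y to its left, z up, the work surface at z = 0. Lengths are in m, angles in rad, forces in N, time in s.
With the tool pointing down it reaches from about 0.225 to 0.875 m from the base axis. Payload 3.4 kg.
Tool frame: the origin (TCP) lies between the finger pads; the fingertips stand 19 mm ahead of it and the grasp point (between the pads) is the TCP; z points along the fingers, y is the line along which they close (so a half turn about z gives the same grasp; the last joint's range is limited). The gripper opens to 85 mm and grips with 20 to 120 N. Pads are 22 mm wide; open, the fingers measure 114 mm over their backs; the gripper's body (76 mm by 85 mm) begins 54 mm behind the grasp point. The pads swing forward as they close: fully open they stand 13 mm farther back than shut.
Start: joints at [1.094, 0.276, 1.505, -0, 1.361, -0.121], TCP at [0.2, 0.539, 0.25] pointing down, gripper open.
Joint ranges: [-2.89, 2.89], [-0.75, 2.08], [0.22, 2.7], [-1.18, 4.32], [0.11, 2.71], [-2.7, 2.7]. Speed limits (rad/s): [2.57, 2.57, 3.14, 3.14, 3.14, 3.14].

## Interface

Orientations are given as a unit quaternion [w, x, y, z].
In Python, from rig import get_state, imaging, ticket gives the robot as it stands. The module is installed in compiled form; this text tells all that it offers.
- The arm moves only by the shell command python3 -m inch 'ROWS' [FORCE]. ROWS is JSON, a list of rows, each an object with "claw": the opening, from -1 (shut) to 1 (fully open); "travel": the shift along the world's x, y, z in units of 200 mm (1.0 is 200 mm), a list of three; "turn": the turn about the world's z in units of 180 degrees (1.0 is 180 degrees). A call has 1 to 5 rows; each row is the pose to reach, as a shift and turn from the pose commanded when the call began, turning the shorter way round; what a row does not reach only later rows make up. A row lasts 1/10 s, in which the tool goes at most 50 mm and 8.59 degrees, less where a joint would pass 70% of its speed; a pose out of reach is approached as far as the arm can. A call with a number of a shift or a turn outside -1 to 1 is refused whole. A call with a gripper value outside its range is refused whole. The fingers move at their own pace and stop on an object; FORCE is the grip in N (left out, the last holds). Time passes only in rows, so rows that repeat a pose let the fingers close. It gives the time, the measured TCP pose, the force, the opening and the grip force at its end, in the units of the state.
- get_state(): the state, without advancing time (a new reading comes with each control period).
- imaging.get_image(name): name is "scene" or "side" or "wrist"; returns the picture (420x560x3 uint8, red, green, blue); there is no depth.
- imaging.camera_params(name): a dict with "camera_matrix" (3x3 intrinsics, pixels), "k1" (the pictures are not rectified: a ray, as slopes to the right and down, at radius r is drawn at 1 + k1 r^2 times it, then the intrinsics apply), "cam_to_world" (4x4, takes a point from camera to world coordinates); the wrist camera has in their place "T_tool_cam" (4x4, takes a point from camera to tool coordinates, whose origin is the TCP and whose axes are the flange's). Camera axes: x right, y down, z forward; pixel columns grow to the right and rows downward; lengths in m; the calibration is good to about 2 mm. A picture is of the moment at which its call begins: read the wrist's pose just before it. camera_params takes no time and is no camera call.
- ticket.sign_off(): hands the job in; it is judged then, once.
The state is a dict: "clock": time; "qpos": joint angles; "qd": joint speeds; "effort": joint torques, N m; "position": TCP position; "ee_rot": TCP orientation; "contact_force": force on the tool from outside, world axes, zero at the start; "moment": the same for the moment, N m; "width": finger opening in m; "gripper_force": force on a finger pad.
Only numpy, scipy, OpenCV 4.12 (cv2) and the standard library are available. Lean on these libraries where they do the work, as an engineer would, in place of code of your own. Each camera call takes 0.05 s, during which the arm holds its last target. There are 200 camera calls.

## Working session

There is one attempt and no reset: what is moved stays moved. The work goes in short steps, Python scripts to look and compute and a shell command to move; the robot and the scene stay as the last step left them, time stands still between calls to the robot, and variables do not carry over. Pictures are saved under pics/ and viewed, at most 10 in all, crops included, and the job is handed in when it is done.

```bash
mkdir -p pics
cat > h.py <<'E'
import numpy as np, cv2
from rig import get_state, imaging
from scipy.spatial.transform import Rotation as R
def pose(name):
    p=imaging.camera_params(name)
    if name=='wrist':
        s=get_state(); q=s['ee_rot']; T=np.eye(4); T[:3,:3]=R.from_quat([q[1],q[2],q[3],q[0]]).as_matrix(); T[:3,3]=s['position']
        C=T@np.array(p['T_tool_cam'])
    else: C=np.array(p['cam_to_world'])
    return np.array(p['camera_matrix']),p['k1'],C
def ray(P,uv):
    K,k,C=P
    n=cv2.undistortPoints(np.array([[uv]],float),K,np.array([k,0,0,0,0.]))[0,0]
    return C[:3,3],C[:3,:3]@np.array([n[0],n[1],1])
def onz(P,uv,z):
    o,d=ray(P,uv); return o+d*(z-o[2])/d[2]
def proj(P,X):
    K,k,C=P; x=C[:3,:3].T@(np.array(X)-C[:3,3]); n=x[:2]/x[2]; n=n*(1+k*(n@n)); return K[:2,:2]@n+K[:2,2]
def snap(name,f):
    P=pose(name); im=cv2.cvtColor(imaging.get_image(name),cv2.COLOR_RGB2BGR); cv2.imwrite('pics/'+f,im); return P,im
E
python3 - <<'E'
from h import *
for n in('scene','side','wrist'):
    P,im=snap(n,n+'0.png'); print(n,P[2][:3,3].round(3),P[2][:3,2].round(2),P[0][0,0],P[1])
s=get_state(); print(s)
print(imaging.camera_params('wrist')['T_tool_cam'])
a=cv2.imread('pics/scene0.png');b=cv2.imread('pics/side0.png')
E
```

```text
scene [-0.598  0.018  0.938] [ 0.82 -0.02 -0.57] 406.3780377533314 -0.11655921697359006
side [0.136 1.065 0.727] [ 0.28 -0.86 -0.43] 454.6987828685949 0.046198503113767296
wrist [0.137 0.562 0.373] [ 0.25 -0.09 -0.96] 302.6278016884082 -0.0429601252541879
{'clock': 0.15, 'qpos': array([ 1.09401217e+00,  2.76431594e-01,  1.50584570e+00,  1.94151951e-06,
        1.36070240e+00, -1.20978893e-01]), 'qd': array([-0.00023978, -0.00369197, -0.00257804,  0.00019138,  0.00229189,
        0.00196425]), 'effort': array([ 1.24850118e-03, -4.17148125e+01, -2.46031272e+01, -2.52901391e-04,
        7.70218670e-03,  3.75622153e-05]), 'position': array([0.20011942, 0.53865485, 0.24964741]), 'ee_rot': array([-2.05114175e-04,  1.76965854e-01,  9.84216747e-01, -6.62490958e-04]), 'contact_force': array([-0.55617212, -0.45961191,  0.15043555]), 'moment': array([-0.02015466, -0.03639928, -0.01867047]), 'gripper_force': 0.0, 'width': 0.0853373044890505}
[[-1.14352377e-03 -9.63663877e-01 -2.67115376e-01  6.71784659e-02]
 [ 9.99997910e-01 -1.55464005e-03  1.32762510e-03 -3.29155852e-04]
 [-1.69465261e-03 -2.67113300e-01  9.63663641e-01 -1.23646968e-01]
 [ 0.00000000e+00  0.00000000e+00  0.00000000e+00  1.00000000e+00]]
```

View pics/scene0.png

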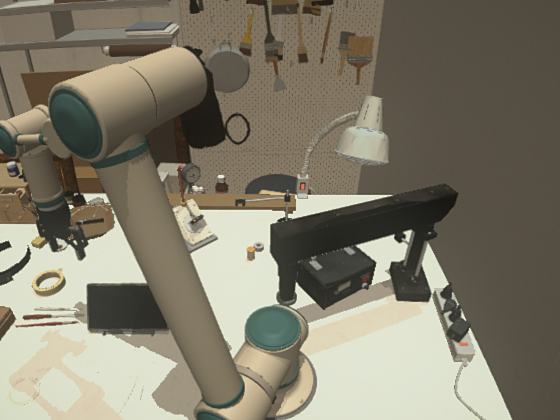

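View pics/side0.png

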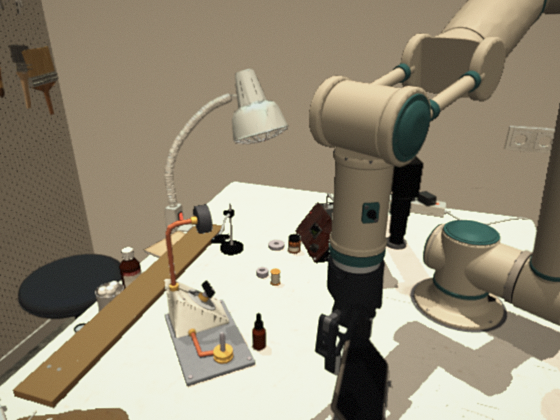

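The side view shows all the parts: wide collar ~(276,244), jar (294,243), narrow collar (262,271), spool (275,277), dropper (259,332), stem seat (223,353), handle (208,290), gauge (203,218). In the scene view, part of the unit is hidden behind the arm.

Run:
```python
from h import *
P=pose('side')
for n,uv,z in [('wide',(276,244),.014),('jar',(294,250),0),('narrow',(262,271),.018),('spool',(275,284),0),('dropper',(260,347),0),('seat',(223,353),.03),('plateL',(186,379),.012),('plateR',(253,370),.012),('gauge',(203,218),.277),('rest',(231,247),.02)]:
    print(n,onz(P,uv,z).round(3))
im=cv2.imread('pics/side0.png')
cv2.imwrite('pics/sidec.png',cv2.resize(im[190:390,150:320],None,fx=3.5,fy=3,interpolation=cv2.INTER_CUBIC)[:600])
```

```text
wide [ 0.529 -0.108  0.014]
jar [ 0.472 -0.113  0.   ]
narrow [0.517 0.054 0.018]
spool [0.47  0.078 0.   ]
dropper [0.424 0.32  0.   ]
seat [0.481 0.392 0.03 ]
plateL [0.531 0.465 0.012]
plateR [0.41  0.401 0.012]
gauge [0.573 0.266 0.277]
rest [ 0.651 -0.038  0.02 ]
```

View pics/sidec.png

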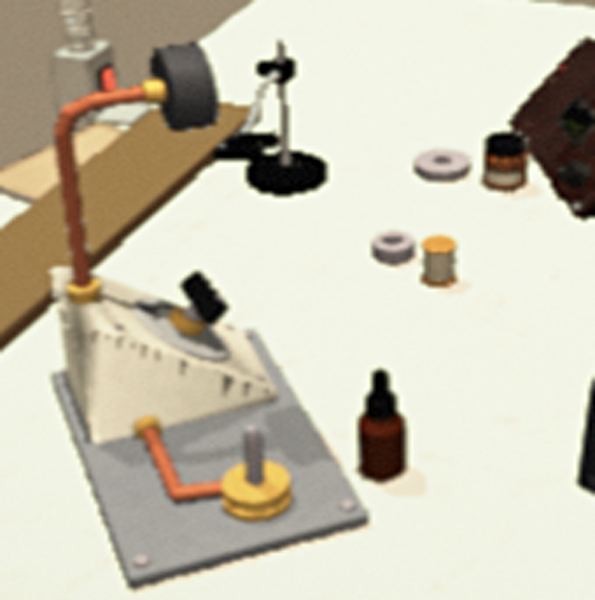

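```bash
python3 -m inch '[{"claw":1,"travel":[0.2,-0.2,0.2],"turn":0.05},{"claw":1,"travel":[0.3,-0.4,0.25],"turn":0.1},{"claw":1,"travel":[0.4,-0.6,0.25],"turn":0.14},{"claw":1,"travel":[0.5,-0.8,0.25],"turn":0.18},{"claw":1,"travel":[0.6,-1.0,0.25],"turn":0.22}]' && python3 -m inch '[{"claw":1,"travel":[0.1,-0.15,0.0],"turn":0.05},{"claw":1,"travel":[0.2,-0.3,0.0],"turn":0.05},{"claw":1,"travel":[0.3,-0.35,0.0],"turn":0.05},{"claw":1,"travel":[0.3,-0.35,0.0],"turn":0.05}]'
python3 - <<'E'
from h import *
P,im=snap('wrist','w1.png'); print(get_state()['qpos'].round(2))
E
```

```text
clock: 0.65
position: [0.3181, 0.3433, 0.3005]
ee_rot: [0.0, -0.166, 0.986, 0.0]
contact_force: [0.9, -0.0, 0.3]
width: 0.0852
gripper_force: 0.0
clock: 1.05
position: [0.3796, 0.2733, 0.3001]
ee_rot: [0.0, -0.238, 0.971, -0.0]
contact_force: [0.1, 0.8, -0.5]
width: 0.0854
gripper_force: 0.0
[ 0.48  0.09  1.63  0.    1.43 -1.58]
```

View pics/w1.png

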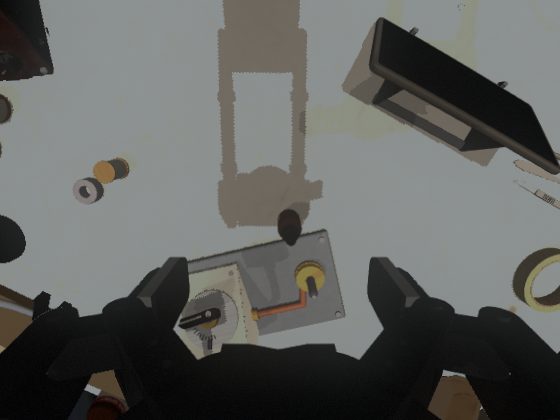

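The wrist view shows the plate's front-left corner ~(326,231), rear-left ~(343,316), seat (310,278), handle (200,318) pointing left, rib ~(210,340), narrow collar (88,190), spool top (105,171) and dropper (289,225).

Run:
```python
from h import *
P=pose('wrist'); im=cv2.imread('pics/w1.png')
for n,uv,z in [('fl',(326,231),.012),('rl',(343,316),.012),('seat',(310,278),.03),('narrow',(88,190),.018),('spooltop',(105,171),.04),('grip',(203,318),.091)]: print(n,onz(P,uv,z).round(4))
# front edge direction
a=onz(P,(326,231),.012);b=onz(P,(343,316),.012); print(np.linalg.norm(a-b),np.degrees(np.arctan2(*(b-a)[1::-1])))
c=onz(P,(220,256.5),.012); print('front edge normal yaw',np.degrees(np.arctan2(*(a-c)[1::-1]))-90)
hsv=cv2.cvtColor(im,cv2.COLOR_BGR2HSV)
m=cv2.inRange(hsv,(18,90,90),(35,255,255)); m[:, :285]=0; m[:,330:]=0; m[:250]=0;m[300:]=0
print('yellow',cv2.minEnclosingCircle(cv2.findNonZero(m)))
cv2.imwrite('pics/w1c.png',cv2.resize(im[220:360,160:350],None,fx=4,fy=4,interpolation=cv2.INTER_CUBIC))
```

```text
fl [0.4155 0.3718 0.012 ]
rl [0.5261 0.4671 0.012 ]
seat [0.4842 0.3817 0.03  ]
narrow [0.5146 0.0477 0.018 ]
spooltop [0.4695 0.0705 0.04  ]
grip [0.5715 0.2669 0.091 ]
0.14599896276017305 40.75462286615679
front edge normal yaw 41.97734417150937
yellow ((309.4142761230469, 276.3785705566406), 15.064751625061035)
```

View pics/w1c.png

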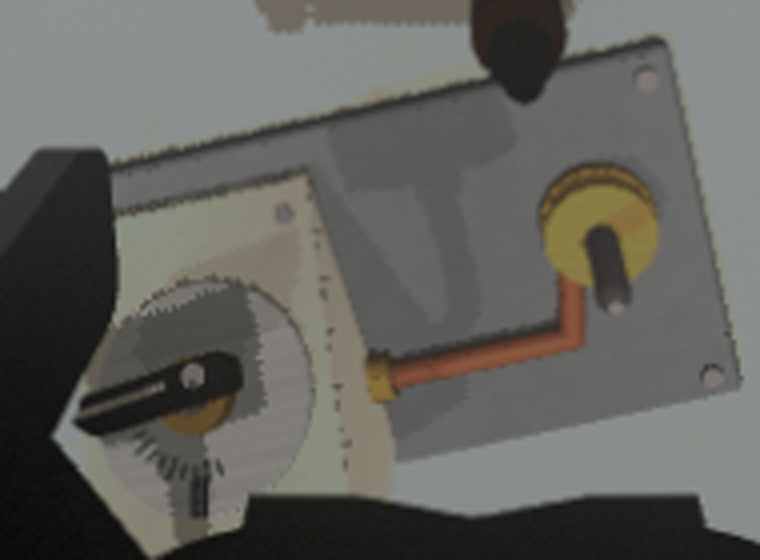

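The crop gives a unit yaw of ~41.5°. The handle screw is at px (208,313.8), the bar tip at ~(180.5,324), the rib at ~(209.5,343.5) and the seat centre at (310,276.8).

```bash
cat >> h.py <<'E'
yaw=np.radians(41.5); U=np.eye(4); U[:3,:3]=R.from_euler('z',yaw).as_matrix(); U[:3,3]=[.550,.3295,0]
n=np.array([-np.sin(np.radians(40)),0,np.cos(np.radians(40))]); up=np.array([np.cos(np.radians(40)),0,np.sin(np.radians(40))])
def toU(p): return U[:3,:3].T@(np.array(p)-U[:3,3])
def onslope(P,uv,h):
    o,d=ray(P,uv); o=toU(o); d=U[:3,:3].T@d
    p0=np.array([-.060,0,.022])+n*h
    return o+d*(n@(p0-o))/(n@d)
E
python3 - <<'E'
from h import *
P=pose('wrist')
q=lambda u,v:(160+u/4,220+v/4)
s=onz(P,q(600,227),.03); print('seat',s,toU(s))
ax=onslope(P,q(192,375),.04)-n*.04; print('dial',ax)
tip=onslope(P,q(80,414),.04)-n*.04; rib=onslope(P,q(198,495),.008)-n*.008
back=onslope(P,q(243,370),.04)-n*.04
for nm,p in (('tip',tip),('back',back),('rib',rib)):
    d=p-ax; print(nm,np.linalg.norm(d),np.arctan2(d@up,-d[1]),p)
c=onslope(P,q(203,395),0); print('dialcircle',c)
Ps=pose('side')
g=imaging.camera_params  # gauge from side view
o,d=ray(Ps,(207,218)); 
for z in(.277,): print('gauge',toU(onz(Ps,(207,218),z)))
E
```

```text
seat [0.48247518 0.38071059 0.03      ] [-0.01663994  0.08309777  0.03      ]
dial [-0.007575   -0.05057754  0.0659898 ]
tip 0.037782348026687465 0.12239206583804535 [-0.00404145 -0.08807725  0.0689548 ]
back 0.016589066139387442 3.0359459734163052 [-0.00623494 -0.03408096  0.06711424]
rib 0.03570724212552579 1.182660506129203 [ 0.01774369 -0.06409143  0.0872347 ]
dialcircle [-0.00672102 -0.06202398  0.06670637]
gauge [-0.03279617 -0.05930022  0.277     ]
```

```bash
python3 -m inch '[{"claw":1,"travel":[0.0,-0.2,0],"turn":-0.04},{"claw":1,"travel":[0,-0.4,0],"turn":-0.08},{"claw":1,"travel":[0,-0.6,0],"turn":-0.12},{"claw":1,"travel":[0.1,-0.8,0],"turn":-0.153},{"claw":1,"travel":[0.2,-1.0,0],"turn":-0.153}]' && python3 -m inch '[{"claw":1,"travel":[0,-0.2,-0.05],"turn":0},{"claw":1,"travel":[0,-0.4,-0.1],"turn":0},{"claw":1,"travel":[0,-0.6,-0.2],"turn":0},{"claw":1,"travel":[0,-0.8,-0.2],"turn":0},{"claw":1,"travel":[0,-0.8,-0.2],"turn":0}]'
python3 - <<'E'
from h import *
P,im=snap('wrist','w2.png'); print(get_state()['qpos'].round(2))
E
```

```text
clock: 1.6
position: [0.4167, 0.0748, 0.3006]
ee_rot: [0.0, -0.002, 1.0, 0.001]
contact_force: [0.7, -0.3, 0.8]
width: 0.0852
gripper_force: 0.0
clock: 2.1
position: [0.4173, -0.0879, 0.2596]
ee_rot: [-0.001, 0.0, 1.0, -0.001]
contact_force: [1.1, 0.2, 0.5]
width: 0.0854
gripper_force: 0.0
[-0.37  0.04  1.77  0.    1.33 -1.94]
```

View pics/w2.png

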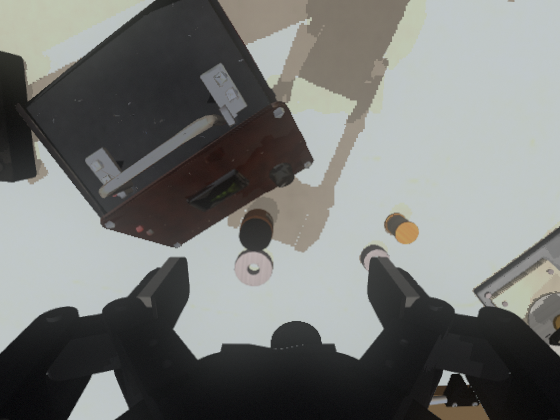

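The wide collar is at (253,268) with the jar cap at (257,232). A brown toolbox stands behind the jar, with bottom corner (312,162) and top corner (280,103).

Run:
```python
from h import *
P=pose('wrist'); im=cv2.imread('pics/w2.png')
b=onz(P,(312,162),0)
for z in(.05,.1,.15,.2): print(z,onz(P,(280,103),z).round(3),onz(P,(105,225),z).round(3))
print('bottom',b.round(3),onz(P,(175,246),0).round(3)); print('jar',onz(P,(257,233),.052).round(4),'rest',onz(P,(297,335),.02).round(3))
g=im.astype(int); roi=np.zeros(im.shape[:2],np.uint8); cv2.circle(roi,(253,268),24,255,-1)
hsv=cv2.cvtColor(im,cv2.COLOR_BGR2HSV)
print(im[268,240],im[268,253],im[300,253])
gray=cv2.cvtColor(im,cv2.COLOR_BGR2GRAY)
m=cv2.inRange(gray,0,190)&roi
cs,h=cv2.findContours(m,cv2.RETR_CCOMP,cv2.CHAIN_APPROX_NONE)
for c in cs:
    if len(c)>12: 
        e=cv2.minEnclosingCircle(c); print(e,cv2.contourArea(c),onz(P,e[0],.014).round(4),onz(P,e[0],0.).round(4))
print('centre guess',onz(P,(253,266.5),.014).round(4))
cv2.imwrite('pics/w2c.png',cv2.resize(im[205:295,200:420],None,fx=3.6,fy=3.6,interpolation=cv2.INTER_CUBIC))
```

```text
0.05 [ 0.326 -0.083  0.05 ] [ 0.46  -0.289  0.05 ]
0.1 [ 0.33  -0.084  0.1  ] [ 0.444 -0.258  0.1  ]
0.15 [ 0.333 -0.084  0.15 ] [ 0.427 -0.228  0.15 ]
0.2 [ 0.337 -0.085  0.2  ] [ 0.411 -0.198  0.2  ]
bottom [ 0.393 -0.042  0.   ] [ 0.507 -0.226  0.   ]
jar [ 0.4695 -0.1099  0.052 ] rest [ 0.635 -0.058  0.02 ]
[172 173 184] [176 195 189] [194 197 191]
((253.44398498535156, 265.14459228515625), 21.347341537475586) 1290.5 [ 0.5288 -0.1182  0.014 ] [ 0.5355 -0.1194  0.    ]
((253.5, 267.0), 4.609872341156006) 40.5 [ 0.5315 -0.1182  0.014 ] [ 0.5384 -0.1194  0.    ]
centre guess [ 0.5308 -0.1188  0.014 ]
```

View pics/w2c.png

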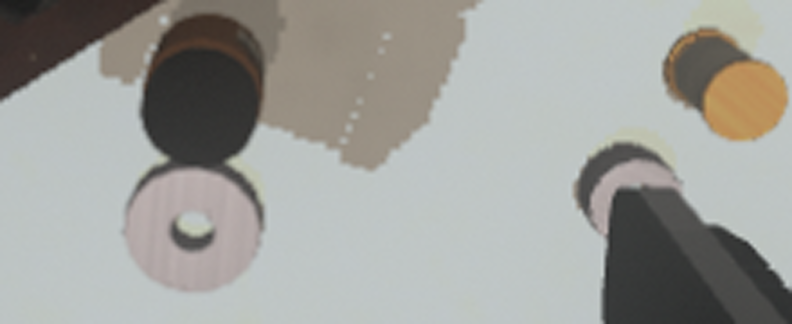

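```bash
python3 -m inch '[{"claw":0.6,"travel":[0.2,-0.05,0],"turn":0},{"claw":0.6,"travel":[0.4,-0.1,-0.1],"turn":0},{"claw":0.6,"travel":[0.58,-0.15,-0.3],"turn":0},{"claw":0.6,"travel":[0.58,-0.15,-0.5],"turn":0},{"claw":0.6,"travel":[0.58,-0.15,-0.7],"turn":0}]' && python3 -m inch '[{"claw":0.6,"travel":[0,0,-0.1],"turn":0},{"claw":0.6,"travel":[0,0,-0.1],"turn":0}]'
python3 - <<'E'
from h import *
P,im=snap('wrist','w3.png'); s=get_state(); print(s['position'],s['width'],s['qpos'].round(2)); print(proj(P,[.5335,-.118,.014]),proj(P,s['position']))
E
```

```text
clock: 2.65
position: [0.535, -0.1126, 0.1187]
ee_rot: [0.0, -0.003, 1.0, 0.001]
contact_force: [-0.6, -0.1, -0.2]
width: 0.0682
gripper_force: 0.0
clock: 2.85
position: [0.5313, -0.1117, 0.0973]
ee_rot: [-0.004, -0.003, 1.0, 0.002]
contact_force: [-0.3, 0.8, -0.1]
width: 0.0684
gripper_force: 0.0
[ 0.53292207 -0.11262956  0.09938927] 0.06844854127446759 [-0.34  0.36  1.79  0.    0.99 -1.91]
[269.11110915 226.97931057] [276.72507549 285.55953922]
```

View pics/w3.png

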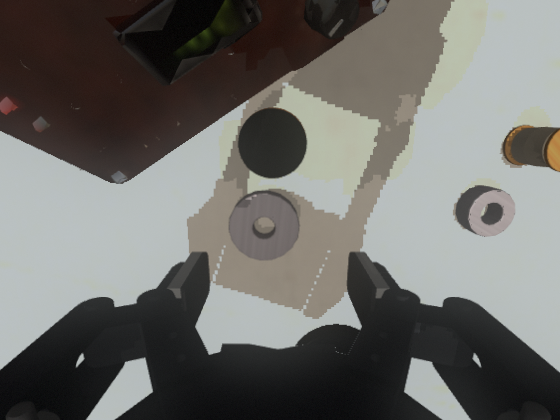

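The wide collar's top is centred at ~(264,225) and the narrow collar's at ~(491,211), with nothing standing between the fingers.

Run:
```python
from h import *
P=pose('wrist'); s=get_state()
w=onz(P,(264,225),.014); print('wide',w,(w-s['position'])/.2)
print('r',onz(P,(299,225),.014)-w); print('narrow',onz(P,(491.5,211),.018),'jar',onz(P,(272.5,142),.052),'spool',onz(P,(553,150),.04))
```

```text
wide [ 0.53470642 -0.12281589  0.014     ] [ 0.00892175 -0.05093165 -0.42694637]
r [-0.00010148  0.0254484   0.        ]
narrow [0.52235574 0.04141968 0.018     ] jar [ 0.47390478 -0.11614286  0.052     ] spool [0.47685376 0.05780171 0.04      ]
```

```bash
python3 -m inch '[{"claw":0.6,"travel":[0.01,-0.05,-0.15],"turn":0},{"claw":0.6,"travel":[0.01,-0.05,-0.3],"turn":0},{"claw":0.6,"travel":[0.01,-0.05,-0.37],"turn":0},{"claw":0.6,"travel":[0.01,-0.05,-0.37],"turn":0}]'
```

```text
clock: 3.3
position: [0.5356, -0.124, 0.0264]
ee_rot: [-0.0, -0.003, 1.0, 0.0]
contact_force: [-0.4, 1.0, 0.5]
width: 0.0681
gripper_force: 0.0
```

```bash
python3 -m inch '[{"claw":0.1,"travel":[0,0,0],"turn":0},{"claw":0.1,"travel":[0,0,0],"turn":0},{"claw":0.1,"travel":[0,0,0],"turn":0},{"claw":0.1,"travel":[0,0,0],"turn":0},{"claw":0.1,"travel":[0,0,0],"turn":0}]' 40
```

```text
clock: 3.8
position: [0.5374, -0.1251, 0.0304]
ee_rot: [0.003, -0.002, 1.0, -0.001]
contact_force: [-2.7, 0.6, 12.4]
width: 0.0469
gripper_force: 5.9
```

```bash
python3 -m inch '[{"claw":0.6,"travel":[0,0,0.1],"turn":0},{"claw":0.6,"travel":[0,0,0.1],"turn":0},{"claw":0.6,"travel":[0,0,0.1],"turn":0},{"claw":0.6,"travel":[0,0,-0.035],"turn":0},{"claw":0.6,"travel":[0,0,-0.035],"turn":0}]'; python3 -c "
from h import *
P,im=snap('wrist','w4.png');s=get_state();print(s['position'],s['width'],s['contact_force'])"
```

```text
clock: 4.3
position: [0.5333, -0.1242, 0.0172]
ee_rot: [-0.003, -0.002, 1.0, 0.001]
contact_force: [-1.3, 0.9, -0.8]
width: 0.0683
gripper_force: 0.0
[ 0.53398464 -0.12439384  0.01805502] 0.06824295006696424 [0.02144065 0.09575944 0.51118834]
```

```bash
python3 -m inch '[{"claw":0.1,"travel":[0,0,0],"turn":0},{"claw":0.1,"travel":[0,0,0],"turn":0},{"claw":0.1,"travel":[0,0,0],"turn":0},{"claw":0.1,"travel":[0,0,0],"turn":0},{"claw":0.1,"travel":[0,0,0],"turn":0}]' 40
```

```text
clock: 4.85
position: [0.5357, -0.1247, 0.0202]
ee_rot: [0.0, -0.002, 1.0, 0.0]
contact_force: [-1.3, 3.1, 6.7]
width: 0.0502
gripper_force: 41.6
```

```bash
python3 -m inch '[{"claw":0.1,"travel":[0,0,0.1],"turn":0},{"claw":0.1,"travel":[0,0,0.3],"turn":0},{"claw":0.1,"travel":[0,0,0.5],"turn":0},{"claw":0.1,"travel":[0,0,0.7],"turn":0},{"claw":0.1,"travel":[-0.1,0.15,0.85],"turn":0}]' 60; python3 -m inch '[{"claw":0.1,"travel":[0,0.2,0],"turn":0},{"claw":0.1,"travel":[0,0.4,0],"turn":0},{"claw":0.1,"travel":[0,0.6,0],"turn":0},{"claw":0.1,"travel":[-0.1,0.8,0],"turn":0},{"claw":0.1,"travel":[-0.1,0.8,0],"turn":0}]'; python3 -c "
from h import *
P,im=snap('wrist','w5.png');s=get_state();print(s['position'],s['width'],s['contact_force'],s['qpos'].round(2)); print(proj(P,[.4825,.3807,.03]))"
```

```text
clock: 5.35
position: [0.5195, -0.0986, 0.1921]
ee_rot: [0.004, -0.001, 1.0, -0.002]
contact_force: [0.6, 0.5, -1.8]
width: 0.0491
gripper_force: 63.0
clock: 5.85
position: [0.4922, 0.069, 0.1888]
ee_rot: [-0.002, -0.004, 1.0, 0.001]
contact_force: [-1.2, -1.2, -2.8]
width: 0.0491
gripper_force: 63.1
[0.49395268 0.06671619 0.18898108] 0.049074309026319596 [-0.11085919 -1.43140041 -2.80693727] [-0.01  0.21  1.76 -0.    1.17 -1.58]
[587.35745963 192.68581811]
```

View pics/w5.png

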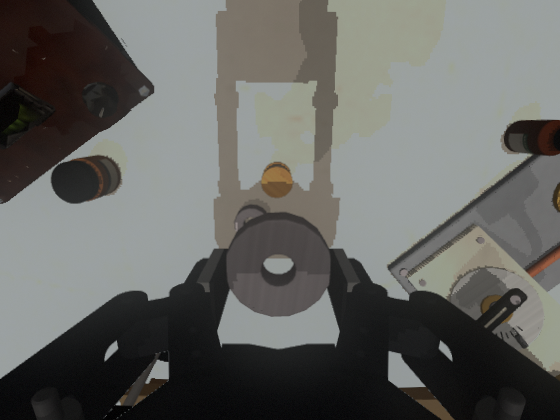

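The wide collar is held between the fingers, centred at ~(279,263) with its bore at (278,266). The jar still stands at left, the spool is at (277,178) and the narrow collar at (251,218).

```bash
python3 - <<'E'
from h import *
P=pose('wrist'); s=get_state(); im=cv2.imread('pics/w5.png')
for dz in(-.002,-.006,-.012,-.02):
    c=onz(P,(279,263.5),s['position'][2]+dz); print(dz,(c-s['position'])*1000, np.linalg.norm(onz(P,(331,263.5),c[2])-c))
    print('  vertical radius',onz(P,(279,212),c[2])-c,onz(P,(279,315),c[2])-c)
print('bore',(onz(P,(278,263),s['position'][2]-.006)-s['position'])*1000)
E
python3 - <<'E'
import sys; sys.path.insert(0,'.')
E
```

```text
-0.002 [-7.25977226  0.07087731 -2.        ] 0.023638049631970182
  vertical radius [-0.02429132 -0.00019786  0.        ] [0.02704693 0.00022155 0.        ]
-0.006 [-5.35362499  0.10487423 -6.        ] 0.02439009448473066
  vertical radius [-0.02506414 -0.00020416  0.        ] [0.02790743 0.0002286  0.        ]
-0.012 [ -2.49440407   0.1558696  -12.        ] 0.025518161763871366
  vertical radius [-0.02622339 -0.0002136   0.        ] [0.02919818 0.00023917 0.        ]
-0.02 [  1.31789048   0.22386343 -20.        ] 0.027022251469392303
  vertical radius [-0.02776904 -0.00022619  0.        ] [0.03091918 0.00025327 0.        ]
bore [-5.60650563 -0.36521619 -6.        ]
```

```bash
python3 -m inch '[{"claw":0.1,"travel":[-0.1,0.1,0.2],"turn":0},{"claw":0.1,"travel":[-0.1,0.25,0.4],"turn":0},{"claw":0.1,"travel":[-0.1,0.45,0.55],"turn":0},{"claw":0.1,"travel":[-0.1,0.65,0.65],"turn":0},{"claw":0.1,"travel":[-0.1,0.85,0.65],"turn":0}]';  python3 -m inch '[{"claw":0.1,"travel":[0,0.15,0],"turn":0},{"claw":0.1,"travel":[0,0.15,0],"turn":0},{"claw":0.1,"travel":[0,0.15,0],"turn":0}]'; python3 -c "
from h import *
P,im=snap('wrist','w6.png');s=get_state();print(s['position'],s['width'],s['contact_force'],s['qpos'].round(2)); print(proj(P,[.4825,.3807,.03]),proj(P,[.4825,.3807,.078]))
P,im=snap('side','s6.png')
"
```

```text
clock: 6.4
position: [0.4781, 0.2356, 0.3231]
ee_rot: [0.004, -0.001, 1.0, 0.001]
contact_force: [-0.1, 0.6, -3.1]
width: 0.0486
gripper_force: 64.0
clock: 6.7
position: [0.4761, 0.2642, 0.3187]
ee_rot: [-0.0, -0.002, 1.0, -0.001]
contact_force: [0.5, -0.3, -2.0]
width: 0.0488
gripper_force: 64.0
[0.47605494 0.26366052 0.31878374] 0.04940753186798384 [-0.11155659  0.07591425 -3.12501968] [ 0.38  0.2   1.44 -0.    1.5  -1.2 ]
[362.45993356 181.92590194] [372.91835098 188.86971808]
```

View pics/w6.png

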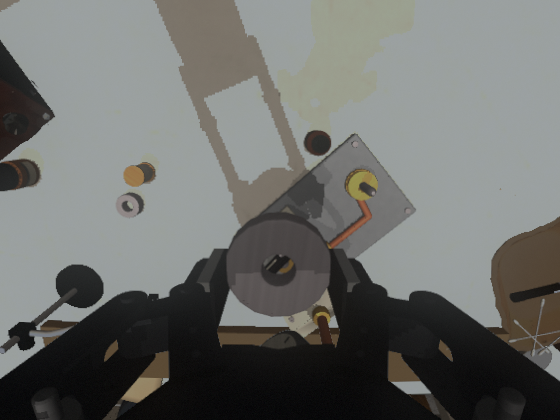

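The collar is held at (279,263). The seat is at (361,184), the stem tip at ~(371,191), the dropper at (317,142), the narrow collar at (128,204) and the spool at (134,175). That was my tenth picture, so from here I measure by code alone.

```bash
cat >> h.py <<'E'
from scipy.optimize import least_squares
def circfit(pts,r=None):
    pts=np.array(pts)
    if r: f=lambda p:np.hypot(*(pts-p[:2]).T)-r; p0=pts.mean(0)
    else: f=lambda p:np.hypot(*(pts-p[:2]).T)-p[2]; p0=[*pts.mean(0),.02]
    s=least_squares(f,p0,loss='soft_l1',f_scale=.0007); return s.x,np.sqrt(np.mean(s.fun**2))
E
python3 - <<'E'
from h import *
P=pose('wrist'); im=cv2.imread('pics/w6.png'); s=get_state()
hsv=cv2.cvtColor(im,cv2.COLOR_BGR2HSV)
m=cv2.inRange(hsv,(18,90,80),(35,255,255)); m[:,:335]=0;m[:,395:]=0;m[:160]=0;m[206:]=0
pts=cv2.convexHull(cv2.findNonZero(m))[:,0]
print(cv2.boundingRect(cv2.findNonZero(m)))
W=np.array([onz(P,p,.03)[:2] for p in pts])
print('r free',circfit(W)); 
c0=W.mean(0); v=c0-P[2][:2,3]; far=W[(W-c0)@(v/np.linalg.norm(v))>-.004]
print('far',len(far),circfit(far),circfit(far,.021))
# dark stem
sub=im[178:200,352:384]; g=cv2.cvtColor(sub,cv2.COLOR_BGR2GRAY); h=hsv[178:200,352:384]
for r in range(22): print(178+r,' '.join('%3d'%g[r,c] for c in range(0,32)))
print('fl',onz(P,(355.5,134.5),.012),'rl',onz(P,(414.5,211),.012))
print('narrow',onz(P,(128.5,204.5),.018),'spool',onz(P,(134,175),.04),'dropper',onz(P,(317,142),.06))
E
```

```text
(346, 169, 32, 32)
r free (array([0.48619148, 0.37847405, 0.02206091]), np.float64(0.0007257027101097142))
far 11 (array([0.48734261, 0.37979367, 0.0209083 ]), np.float64(0.00019635436269816071)) (array([0.4872718 , 0.37970995]), np.float64(0.00020592089181639258))
178 139 140 140 140 139 139 139 138 139 139 130 129 130 128 127 128 127 128 128 130 138 137 138 138  92 120 119 119 119 120 119 121
179 139 139 140 139 138 139 139 139 138 139 131 129 128 128 128 128 128 128 128 131 137 136 136 137 128 109 120 119 119 120 120 119
180 140 139 139 139 139 140 139 139 139 140 130 127 128 128 127 128 129 128 130 136 138 137 135 138 138  91 119 119 119 119 119 118
181 139 138 138 139 140 139 139 138 139 134 121 116 116 121 126 129 127 129 137 137 136 136 136 138 138 128 119 118 119 118 118 118
182 138 138 138 139 138 139 138 139 128 106  87  72  71  95 115 127 128 131 137 136 136 137 138 139 137 130 119 118 118 118 118 118
183 138 140 140 139 138 139 139 129  90  62  56  58  59  60  81 113 122 136 136 136 137 139 139 136 135 128 119 119 119 118 118 118
184 140 139 138 138 140 138 138  97  61  5
[... 1571 characters left out ...]
38 137 135 134 135 134 134 134 135 135 135 105 103  92  96  95 116 117 118 117 116 117 117 118 118 117
197 104 119 129 135 138 138 137 134 134 135 133 135 135 136 136 135 135 131 131 124 118 118 117 117 118 119 118 118 116 117 118 119
198 112 105 113 125 128 134 134 133 134 134 134 135 135 136 136 133 130 123 118 117 117 117 118 117 118 117 118 117 116 117 117 119
199 112 113 113 100  97 112 122 129 132 135 132 128 125 129 129 123 120 117 116 117 118 118 117 118 117 117 118 117 117 117 117 118
fl [0.41915228 0.37068621 0.012     ] rl [0.52931563 0.46684239 0.012     ]
narrow [0.5183928  0.04437148 0.018     ] spool [0.47153562 0.06860021 0.04      ] dropper [0.42731397 0.31139571 0.06      ]
```

Run:
```python
from h import *
P=pose('wrist'); s=get_state()
t=onz(P,(373.2,192.8),.078); print('stemtop',t)
P1=P
# side view: yellow seat and stem in s6/side0
for f in('side0','s6'):
    im=cv2.imread(f'pics/{f}.png'); Ps=pose('side'); hsv=cv2.cvtColor(im,cv2.COLOR_BGR2HSV)
    m=cv2.inRange(hsv,(18,110,80),(35,255,255)); m[:,:205]=0;m[:,245:]=0;m[:330]=0;m[375:]=0
    print(f,cv2.boundingRect(cv2.findNonZero(m)))
    pts=cv2.convexHull(cv2.findNonZero(m))[:,0]; W=np.array([onz(Ps,p,.03)[:2] for p in pts]); c0=W.mean(0); v=c0-Ps[2][:2,3]; far=W[(W-c0)@(v/np.linalg.norm(v))>.0]
    print(len(far),circfit(far,.021))
    g=cv2.cvtColor(im,cv2.COLOR_BGR2GRAY)
    for r in range(326,346,1): print(r,' '.join('%3d'%g[r,c] for c in range(210,236))) if f=='side0' else 0
    print('proj side',proj(Ps,[*t[:2],.078]),proj(Ps,[*t[:2],.03]))
```

```text
stemtop [0.48753473 0.38088572 0.078     ]
side0 (214, 344, 19, 20)
9 (array([0.4850337 , 0.38647917]), np.float64(0.0006096849222168284))
326 192 185 175 168 160 149 145 138 133 137 134 133 137 143 152 156 157 156 160 153 151 149 141 142 140 144
327 170 166 155 148 144 141 139 136 136 139 140 141 147 155 163 157 151 150 146 143 142 141 141 141 141 142
328 145 147 144 140 137 141 141 141 140 143 144 150 159 162 164 156 145 141 140 138 141 141 142 140 142 141
329 138 139 140 142 140 140 142 142 147 154 157 159 160 163 162 155 141 139 140 139 139 141 139 141 140 143
330 138 144 144 142 141 140 144 149 157 161 163 164 164 163 164 153 143 139 139 139 138 139 140 145 139 140
331 142 140 141 140 142 148 154 155 160 166 171 174 173 165 163 155 143 135 140 139 136 143 138 141 142 142
332 142 141 142 145 148 155 162 166 161 167 180 192 182 165 161 162 149 141 138 138 139 140 141 140 141 142
333 146 145 153 152 158 163 164 163 163 157 163 171 164 148 151 157 155 141 136 138 136 140 137 139 140 140
334 154 159 160 161 164 164 165 165 162 145 133 137 139 126 132 144 146 142 139 139 137 139 138 1
[... 723 characters left out ...]
134 159 162 162 165 157 146 138 137 136 139
342 139 142 140 142 150 152 151 157 156 131 104  99 102  98  98 130 159 160 163 161 161 154 142 138 138 137
343 150 151 149 154 159 164 159 163 163 146 107  97 100  99 106 141 175 173 166 164 162 157 151 146 140 136
344 159 161 161 161 162 162 167 172 180 163 125 102 104  94 103 153 195 196 184 178 169 159 162 156 147 143
345 163 162 162 162 163 168 177 191 200 180 134 101  96  95 101 157 204 206 203 195 186 171 164 162 160 154
proj side [221.38607806 331.05513557] [222.52546844 348.69851846]
s6 (214, 344, 19, 20)
9 (array([0.4850337 , 0.38647917]), np.float64(0.0006096849222168284))
proj side [221.38607806 331.05513557] [222.52546844 348.69851846]
```

Run:
```python
from h import *
print(imaging.camera_params('wrist')['camera_matrix'])
for f in('w5','w6'):
    im=cv2.imread(f'pics/{f}.png'); g=cv2.cvtColor(im,cv2.COLOR_BGR2GRAY)
    for r in(255,262,266,270): print(f,r,list(zip(range(220,342),g[r,220:342].tolist()))[::1] if 0 else ' '.join(map(str,g[r,220:342])))
    print('col279',' '.join(map(str,g[205:325,279])))
```

```text
[[302.62780169   0.         277.97765231]
 [  0.         302.62780169 210.09264617]
 [  0.           0.           1.        ]]
w5 255 55 44 37 38 38 37 55 72 73 72 73 74 73 73 72 73 73 72 74 74 72 73 74 73 72 73 72 71 71 70 70 71 71 73 73 72 71 70 70 69 70 70 71 71 71 72 72 72 71 70 75 85 95 100 106 111 111 111 110 109 111 107 105 100 93 87 79 71 69 70 70 72 71 72 72 72 72 70 72 71 71 69 71 71 72 72 73 72 74 74 74 74 73 72 73 73 73 73 73 73 73 72 72 73 73 75 75 74 75 68 48 35 36 36 36 47 55 57 57 57 56 57
w5 262 37 37 35 36 36 38 56 74 72 73 73 74 72 73 72 72 72 72 73 73 73 73 73 72 72 71 69 71 70 71 70 71 72 73 73 72 71 70 71 71 70 69 64 102 141 153 153 152 153 152 153 153 153 153 153 153 153 153 153 152 152 153 152 152 153 152 153 153 152 152 153 153 139 98 66 69 70 70 71 72 71 70 71 71 72 73 73 74 73 73 71 73 74 73 72 73 72 71 73 73 71 72 73 72 74 75 73 73 74 72 53 36 34 37 37 36 37 36 42 52 56 56
w5 266 37 35 36 35 35 36 53 72 73 73 73 72 72 71 72 72 73 73 74 72 73 73 72 72 71 72 71 70 69 70 71 72 71 73 72 72 71 70 71 70 68 57 47 63 106 143 153 153 152 153 153 153 153 151 152 153
[... 2179 characters left out ...]
 72 71 73 73 74 73 73 72 73 73 71 70 69 69 70 70 69 72 73 72 71 70 70 69 70 69 63 53 47 46 47 48 48 47 38 30 31 30 30 30 28 27 28 30 43 67 79 82 82 82 83 82 81 79 71 58 48 44 43 43 43 45 65 76 76 76 78 77 78 79 80 81 80 81 80 79 79 78 79 79 73 70 68 69 68 69 68 70 70 70 71 71 70 70 69 65 42 26 29 29 27 26 29 27 29 28 28 30
col279 79 76 77 76 76 73 65 57 51 51 53 53 53 53 61 71 75 74 73 72 72 72 71 71 72 72 71 71 72 71 71 71 71 70 70 69 71 71 70 71 71 70 71 71 70 70 70 69 68 79 89 67 29 29 28 28 30 29 29 27 29 28 29 26 43 67 82 88 76 55 48 47 47 47 48 47 48 48 49 50 55 75 88 88 88 87 88 88 87 87 86 86 87 86 84 86 87 86 85 85 85 84 85 85 84 84 82 82 83 84 80 114 153 153 153 152 152 152 153 153
```

```bash
python3 -m inch '[{"claw":0.1,"travel":[0.05,0.2,0],"turn":0},{"claw":0.1,"travel":[0.05,0.4,-0.05],"turn":0},{"claw":0.1,"travel":[0.05,0.58,-0.2],"turn":0},{"claw":0.1,"travel":[0.05,0.58,-0.4],"turn":0},{"claw":0.1,"travel":[0.05,0.58,-0.6],"turn":0}]';  python3 -m inch '[{"claw":0.1,"travel":[0,0,-0.2],"turn":0},{"claw":0.1,"travel":[0,0,-0.3],"turn":0},{"claw":0.1,"travel":[0,0,-0.3],"turn":0},{"claw":0.1,"travel":[0,0,-0.3],"turn":0}]'; python3 -c "
from h import *
P,im=snap('wrist','w7.png');P2,im2=snap('side','s7.png')
for i in range(4): s=get_state();print(s['position'],s['width'],s['contact_force']); imaging.get_image('side')
g=cv2.cvtColor(im,cv2.COLOR_BGR2GRAY)
print('col279',' '.join(map(str,g[205:325,279])));print(' '.join(map(str,g[269,255:302])))
"
```

```text
clock: 7.3
position: [0.4864, 0.3806, 0.1982]
ee_rot: [0.001, -0.002, 1.0, 0.0]
contact_force: [-0.4, 0.1, -2.3]
width: 0.0491
gripper_force: 64.0
clock: 7.7
position: [0.4866, 0.38, 0.1398]
ee_rot: [0.0, -0.001, 1.0, 0.0]
contact_force: [0.7, 0.1, -1.6]
width: 0.0492
gripper_force: 64.1
[0.48723444 0.38104037 0.14141037] 0.04909119677449999 [-0.08184927 -0.88260613 -2.48222515]
[0.4870828  0.38119154 0.14149968] 0.049125883012981285 [-0.24729633  0.56471891 -1.79959886]
[0.48682823 0.38125232 0.1413923 ] 0.04908546776334812 [ 0.20414383 -0.18025828 -2.21202433]
[0.48650216 0.38122725 0.1411404 ] 0.0490054718440905 [ 0.02104437  0.05489049 -2.78772378]
col279 78 79 71 53 51 52 52 51 50 51 52 53 53 54 61 73 78 76 76 74 74 74 74 73 73 74 73 74 74 74 73 73 74 73 75 73 73 74 72 74 73 74 73 73 74 73 73 72 72 72 75 75 75 75 74 75 76 75 76 68 62 65 57 47 49 56 60 63 61 54 50 50 50 50 51 52 53 53 53 55 59 83 95 94 94 94 95 93 93 93 92 92 93 92 92 91 91 92 92 91 90 91 92 91 91 90 90 90 91 90 88 102 118 119 119 119 119 119 119 114
72 72 72 73 75 70 52 47 46 49 48 57 70 74 74 75 73 69 67 63 63 60 50 46 49 54 59 61 64 66 68 70 73 75 71 58 47 47 47 47 53 75 88 89 90 89 89
```

```bash
python3 -m inch '[{"claw":0.1,"travel":[0,0,-0.1],"turn":0},{"claw":0.1,"travel":[0,0,-0.2],"turn":0},{"claw":0.1,"travel":[0,0,-0.22],"turn":0},{"claw":0.1,"travel":[0,0,-0.24],"turn":0}]';  python3 -m inch '[{"claw":0.1,"travel":[0,0,-0.025],"turn":0},{"claw":0.1,"travel":[0,0,-0.05],"turn":0}]'; python3 -m inch '[{"claw":0.1,"travel":[0,0,-0.025],"turn":0},{"claw":0.1,"travel":[0,0,-0.05],"turn":0}]'
```

```text
clock: 8.4
position: [0.4858, 0.3811, 0.0917]
ee_rot: [0.0, -0.002, 1.0, 0.0]
contact_force: [-0.1, -0.6, -1.6]
width: 0.0489
gripper_force: 64.1
clock: 8.6
position: [0.4866, 0.3814, 0.0821]
ee_rot: [0.001, -0.002, 1.0, 0.001]
contact_force: [1.2, -0.4, -2.1]
width: 0.0493
gripper_force: 64.1
clock: 8.8
position: [0.4865, 0.3812, 0.0716]
ee_rot: [0.001, -0.002, 1.0, 0.0]
contact_force: [2.3, -0.8, -1.1]
width: 0.0493
gripper_force: 64.1
```

```bash
python3 -m inch '[{"claw":0.1,"travel":[0,0,-0.025],"turn":0},{"claw":0.1,"travel":[0,0,-0.05],"turn":0}]';  python3 -m inch '[{"claw":0.1,"travel":[0,0,-0.02],"turn":0},{"claw":0.1,"travel":[0,0,-0.02],"turn":0}]'; python3 -m inch '[{"claw":0.1,"travel":[0,0,-0.02],"turn":0},{"claw":0.1,"travel":[0,0,-0.02],"turn":0}]'
```

```text
clock: 9.0
position: [0.4865, 0.3812, 0.0614]
ee_rot: [0.001, -0.002, 1.0, 0.0]
contact_force: [2.9, -0.5, -0.6]
width: 0.0491
gripper_force: 64.2
clock: 9.2
position: [0.4864, 0.381, 0.0569]
ee_rot: [0.001, -0.002, 1.0, 0.0]
contact_force: [5.4, 0.0, -4.3]
width: 0.049
gripper_force: 63.9
clock: 9.4
position: [0.4864, 0.3811, 0.0533]
ee_rot: [0.001, -0.002, 1.0, 0.0]
contact_force: [5.8, -0.8, -1.6]
width: 0.0486
gripper_force: 64.1
```

```bash
python3 -m inch '[{"claw":0.1,"travel":[0.007,0,-0.0],"turn":0},{"claw":0.1,"travel":[0.007,0,-0.015],"turn":0}]';  python3 -m inch '[{"claw":0.1,"travel":[0,0,-0.015],"turn":0},{"claw":0.1,"travel":[0,0,-0.015],"turn":0}]'
```

```text
clock: 9.6
position: [0.4866, 0.381, 0.0504]
ee_rot: [-0.0, -0.002, 1.0, 0.0]
contact_force: [3.4, -0.9, 24.8]
width: 0.0492
gripper_force: 67.9
clock: 9.8
position: [0.4866, 0.381, 0.0503]
ee_rot: [0.0, -0.002, 1.0, 0.0]
contact_force: [-2.0, -3.1, 17.3]
width: 0.0487
gripper_force: 66.0
```

```bash
python3 -m inch '[{"claw":0.6,"travel":[0,0,0.01],"turn":0},{"claw":0.6,"travel":[0,0,0.01],"turn":0},{"claw":0.6,"travel":[0,0,0.01],"turn":0}]';  python3 -m inch '[{"claw":0.6,"travel":[0,0,0.2],"turn":0},{"claw":0.6,"travel":[0,0,0.4],"turn":0},{"claw":0.6,"travel":[0,-0.1,0.6],"turn":0},{"claw":0.6,"travel":[0,-0.3,0.75],"turn":0},{"claw":0.6,"travel":[0.0,-0.5,0.75],"turn":0}]'; python3 -c "
from h import *
P2,im2=snap('side','s8.png'); g=cv2.cvtColor(im2,cv2.COLOR_BGR2GRAY)
for r in range(322,372,2): print(r,' '.join('%3d'%g[r,c] for c in range(204,242)))
Ps=P2
for z in(.03,.044,.078): print(z,proj(Ps,[.487,.381,z]))
P,im=snap('wrist','w8.png')
"
```

```text
clock: 10.1
position: [0.4858, 0.3806, 0.0487]
ee_rot: [-0.001, -0.002, 1.0, -0.0]
contact_force: [-0.5, -1.0, 0.1]
width: 0.0682
gripper_force: 0.0
clock: 10.6
position: [0.4889, 0.2815, 0.2035]
ee_rot: [0.004, -0.003, 1.0, 0.002]
contact_force: [0.6, -0.8, -0.2]
width: 0.0684
gripper_force: 0.0
322 197 197 199 197 197 196 194 162 108  90  91  94  95  92  93  94  89  92  88  91  87  85  79  76  76  80  90  92  91  92 108 137 159 161 159 158 162 159
324 197 196 195 195 196 198 194 165 109  89  92  93  94  91  87  83  83  83  79  74  73  72  69  68  72  87  89  91  91  88  90 105 137 158 161 162 161 157
326 196 195 194 193 194 198 190 158 106  85  83  87  80  78  72  73  69  69  68  71  78  81  83  85  83  76  79  73  67  67  67  69  91 136 155 160 159 161
328 193 191 181 176 166 158 147 134 103  77  69  67  68  67  67  71  70  75  83  89  88  80  70  68  70  67  67  67  69  70  70  66  66  81 117 151 162 161
330 152 146 141 140 143 142 142 117  79  65  66  70  70  74  83  88  86  86  89  87  87  81  70  64  66  68  67  65  69  69  68  67  68  67  87 120 156 161
332 141 140 140 139 14
[... 2498 characters left out ...]
166 166 166 167 170 169 164 139 106  99  94  83  76  86  87  91  99  99 105 117 139 143 147 145 144 143 146 154 168 170 171 167 170
366 169 168 166 168 166 167 168 168 166 164 166 169 168 169 160 153 150 143 142 141 141 146 145 146 147 147 148 150 150 153 158 161 162 157 153 138 129 112
368 167 167 169 172 170 172 171 170 169 169 169 169 169 168 167 169 170 168 168 161 163 165 163 162 165 165 159 154 147 136 123 109  95  85  78  78  81  82
370 166 166 167 168 171 168 173 172 171 171 168 168 169 169 170 170 170 172 170 165 162 153 146 129 117 104  92  82  80  75  80 111 143 146 159 193 226 235
0.03 [222.73042874 348.78903624]
0.044 [222.40473994 343.71370867]
0.078 [221.59497242 331.14284509]
```

```bash
python3 -m inch '[{"claw":0.4,"travel":[0.03,-0.2,0],"turn":-0.04},{"claw":0.4,"travel":[0.06,-0.4,0],"turn":-0.08},{"claw":0.4,"travel":[0.1,-0.6,0],"turn":-0.12},{"claw":0.4,"travel":[0.12,-0.8,-0.1],"turn":-0.15},{"claw":0.4,"travel":[0.15,-1.0,-0.25],"turn":-0.15}]';  python3 -m inch '[{"claw":0.4,"travel":[0,-0.15,-0.15],"turn":0},{"claw":0.4,"travel":[0,-0.15,-0.2],"turn":0},{"claw":0.4,"travel":[0,-0.15,-0.2],"turn":0}]'; python3 -c "
from h import *
P,im=snap('wrist','w9.png');s=get_state();print(s['position'],s['width'],s['qpos'].round(2))
c=proj(P,[.5184,.0444,.018]);print(c,proj(P,[.4715,.0686,.04]))
g=cv2.cvtColor(im,cv2.COLOR_BGR2GRAY);hsv=cv2.cvtColor(im,cv2.COLOR_BGR2HSV)
m=cv2.inRange(hsv,(10,120,80),(25,255,255));cs,_=cv2.findContours(m,0,1)
for k in cs:
    if cv2.contourArea(k)>150:print('orange',cv2.minEnclosingCircle(k),cv2.contourArea(k))
x0,y0=int(c[0]),int(c[1])
for r in range(y0-44,y0+48,4): print(r,' '.join('%3d'%g[r,k] for k in range(x0-48,x0+49,3)))
print(x0-48)
"
```

```text
clock: 11.2
position: [0.5178, 0.0805, 0.1497]
ee_rot: [0.001, 0.232, 0.973, 0.001]
contact_force: [1.5, -0.2, -0.2]
width: 0.0601
gripper_force: 0.0
clock: 11.5
position: [0.5151, 0.0514, 0.1072]
ee_rot: [-0.003, 0.232, 0.973, -0.0]
contact_force: [-0.2, 0.7, 0.5]
width: 0.0598
gripper_force: 0.0
[0.51632163 0.05198109 0.10859692] 0.059818136380683305 [-0.03  0.32  1.83  0.    0.99 -1.14]
[271.7818876  229.25397996] [271.17765714 160.77505404]
orange ((271.7338562011719, 162.77850341796875), 23.379417419433594) 1549.0
185 144 144 145 145 143 144 145 144 143 143 144 142 143 119  97 102 102 100  95  90 143 118 142 130 136 143 143 143 142 143 136 106  94
189 145 144 144 143 144 144 144 144 143 143 144 143 142 143 136 106 107 106 106 105 106 106 106 105 106 106 105 136 143 130 106 106 106
193 144 144 144 144 143 143 144 144 144 144 143 144 119 106 106 106 106 106 105 105 104 105 106 106 105 106 106 105 106 106 105 106 106
197 143 143 143 143 144 144 144 143 143 143 143 119 106 106 105 106 102 106 100 105 105 105 105 105 106 106 105 105 106 106 106 106 106
201 143 144 144 144 144 144 144
[... 1856 characters left out ...]
 105 105 105 104
257 105 106 107 105 105 105 105 125 116 106 105 105 105 105 105 105 105 105 104 105 105 105 105 105 106 105 105 106 105 105 104 104 105
261 105 106 106 106 105 105 106 105 126 105 105 105 105 104 104 105 106 105 106 105 106 105 106 106 104 106 106 106 105 103 104 105 105
265 105 105 105 106 105 106 106 105 105 106 104 105 106 105 105 105 106 105 105 106 105 105 105 105 106 106 106 105 105 104 104 104 104
269 105 105 105 105 105 106 106 105 105 141 105 105 105 104 105 105 105 105 105 106 105 105 106 106 105 105 105 105 105 104 105 104 105
273 105 105 105 105 107 105 105 105 105 114 126 106 105 105 105 104 104 105 105 106 105 106 105 106 106 106 106 105 105 106 105 104 105
223
```

Run:
```python
from h import *
P=pose('wrist'); s=get_state(); p=np.array(s['position'])
c=onz(P,(271,233.7),.018); print(c,(c-p)/.2, np.linalg.norm(onz(P,(294,233.7),.018)-c),np.linalg.norm(onz(P,(271,212.5),.018)-onz(P,(271,255),.018)))
sp=onz(P,(271.5,161.5),.04); print(sp,np.linalg.norm((sp-c)[:2]),p)
```

```text
[0.52315962 0.04263369 0.018     ] [ 0.03418994 -0.046737   -0.45298462] 0.01727374269447603 0.03385483003539119
[0.47347159 0.06903846 0.04      ] 0.05626821965742834 [0.51632163 0.05198109 0.10859692]
```

```bash
python3 -m inch '[{"claw":0.4,"travel":[0.04,-0.05,-0.15],"turn":0},{"claw":0.4,"travel":[0.04,-0.05,-0.3],"turn":0},{"claw":0.4,"travel":[0.04,-0.05,-0.42],"turn":0},{"claw":0.4,"travel":[0.04,-0.05,-0.42],"turn":0}]';  python3 -m inch '[{"claw":-0.3,"travel":[0,0,0],"turn":0},{"claw":-0.3,"travel":[0,0,0],"turn":0},{"claw":-0.3,"travel":[0,0,0],"turn":0},{"claw":-0.3,"travel":[0,0,0],"turn":0}]' 50
```

```text
clock: 11.95
position: [0.5234, 0.0428, 0.0239]
ee_rot: [-0.002, 0.231, 0.973, -0.0]
contact_force: [-0.3, -0.4, 0.5]
width: 0.06
gripper_force: 0.0
clock: 12.35
position: [0.5265, 0.0418, 0.0275]
ee_rot: [0.002, 0.231, 0.973, 0.001]
contact_force: [-1.2, 2.6, 6.8]
width: 0.0326
gripper_force: 50.4
```

```bash
python3 -m inch '[{"claw":-0.3,"travel":[0,0,0.1],"turn":0},{"claw":-0.3,"travel":[0,0,0.3],"turn":0},{"claw":-0.3,"travel":[0,0,0.5],"turn":0},{"claw":-0.3,"travel":[0,0.05,0.7],"turn":0},{"claw":-0.3,"travel":[0,0.2,0.8],"turn":0.04}]' 60;  python3 -m inch '[{"claw":-0.3,"travel":[-0.03,0.2,0],"turn":0.04},{"claw":-0.3,"travel":[-0.06,0.4,0],"turn":0.08},{"claw":-0.3,"travel":[-0.1,0.6,0],"turn":0.11},{"claw":-0.3,"travel":[-0.15,0.8,0],"turn":0.11},{"claw":-0.3,"travel":[-0.19,1.0,0],"turn":0.11}]'; python3 -m inch '[{"claw":-0.3,"travel":[0,0.2,0],"turn":0},{"claw":-0.3,"travel":[0,0.3,0],"turn":0},{"claw":-0.3,"travel":[0,0.3,0],"turn":0}]'; python3 -c "
from h import *
P,im=snap('wrist','w10.png');s=get_state();print(s['position'],s['width'],s['ee_rot'],s['contact_force'])
g=cv2.cvtColor(im,cv2.COLOR_BGR2GRAY)
for c in (272,278,284): print('col',c,' '.join(map(str,g[205:325,c])))
for r in (256,262,266,270,275,280): print(r,' '.join(map(str,g[r,230:330])))
"
```

```text
clock: 12.85
position: [0.5269, 0.0799, 0.1901]
ee_rot: [0.004, 0.17, 0.985, 0.0]
contact_force: [0.5, 0.9, -1.1]
width: 0.032
gripper_force: 59.8
clock: 13.35
position: [0.4861, 0.2827, 0.1863]
ee_rot: [0.0, -0.002, 1.0, 0.0]
contact_force: [0.5, 1.1, -0.4]
width: 0.0324
gripper_force: 59.8
clock: 13.65
position: [0.4866, 0.3441, 0.186]
ee_rot: [0.001, -0.004, 1.0, 0.001]
contact_force: [-0.7, 0.1, -1.0]
width: 0.0326
gripper_force: 59.8
[0.48653532 0.34216809 0.18584699] 0.032165978493337376 [ 2.80049725e-04 -3.28110442e-03  9.99994578e-01 -2.58997141e-05] [-0.75173708 -0.28737707 -1.46415136]
col 272 73 73 72 73 72 72 73 73 72 71 73 70 58 47 46 47 47 47 48 47 47 50 57 69 73 71 71 69 69 70 71 70 71 71 73 71 71 70 70 68 68 68 71 71 72 72 72 72 71 72 71 66 59 59 60 58 53 49 49 50 48 48 48 48 49 49 47 52 50 53 55 73 86 89 91 90 90 88 86 89 89 90 89 88 88 86 84 98 114 132 141 142 143 143 143 144 143 143 143 143 143 143 143 143 143 143 143 144 142 143 143 143 144 143 143 144 144 145 146 145
col 278 73 73 73 72 72 72 72 72 72 73 73 69 59 47 47 48 49 48 48 48 48 50 59 69 72 72 70 70 69 69
[... 1827 characters left out ...]
 87 88 86 86 86 86 85 85 84 85 83 63 35 28 28 30 28 29 28 28 28 35 48 53 51 51 53 53 52 53
275 51 53 51 41 29 28 28 29 28 26 28 27 29 26 26 28 42 60 68 69 69 68 77 87 86 87 86 86 87 86 87 87 86 87 87 87 86 85 84 79 66 57 55 54 53 52 52 50 50 50 51 51 52 54 54 59 69 75 82 85 87 87 88 88 88 88 87 87 86 86 85 85 85 84 83 83 84 83 81 73 48 28 28 26 28 27 28 26 27 28 29 30 28 43 52 52 53 52 53 52
280 71 64 45 30 29 30 28 26 28 28 28 27 29 29 28 28 33 63 86 83 79 79 78 78 78 78 83 87 88 89 89 87 88 88 89 89 89 88 90 90 90 90 90 89 91 89 91 90 91 91 90 90 90 90 90 90 90 89 90 89 89 90 88 88 88 88 88 87 87 86 88 86 87 86 85 84 93 108 113 84 41 30 28 28 30 29 28 30 30 29 31 32 32 31 45 65 71 71 72 71
```

```bash
python3 -m inch '[{"claw":-0.3,"travel":[0.014,0.1,0],"turn":0},{"claw":-0.3,"travel":[0.014,0.19,-0.1],"turn":0},{"claw":-0.3,"travel":[0.014,0.19,-0.25],"turn":0},{"claw":-0.3,"travel":[0.014,0.19,-0.33],"turn":0},{"claw":-0.3,"travel":[0.014,0.19,-0.33],"turn":0}]'; python3 -m inch '[{"claw":-0.3,"travel":[0,0,-0.03],"turn":0},{"claw":-0.3,"travel":[0,0,-0.06],"turn":0},{"claw":-0.3,"travel":[0,0,-0.06],"turn":0}]'; python3 -m inch '[{"claw":-0.3,"travel":[0,0,-0.03],"turn":0},{"claw":-0.3,"travel":[0,0,-0.06],"turn":0}]'
```

```text
clock: 14.2
position: [0.4881, 0.3767, 0.1171]
ee_rot: [-0.003, -0.002, 1.0, -0.002]
contact_force: [-1.2, -0.2, -1.2]
width: 0.0321
gripper_force: 59.9
clock: 14.5
position: [0.4898, 0.3788, 0.1077]
ee_rot: [0.0, -0.002, 1.0, 0.0]
contact_force: [-0.1, 0.9, -0.3]
width: 0.0325
gripper_force: 59.9
clock: 14.7
position: [0.4902, 0.3795, 0.0959]
ee_rot: [0.001, -0.002, 1.0, 0.001]
contact_force: [0.4, 1.1, -0.2]
width: 0.0326
gripper_force: 60.0
```

```bash
python3 -m inch '[{"claw":-0.3,"travel":[0,0.006,-0.02],"turn":0},{"claw":-0.3,"travel":[0,0.006,-0.05],"turn":0}]'; python3 -m inch '[{"claw":-0.3,"travel":[0,0,-0.025],"turn":0},{"claw":-0.3,"travel":[0,0,-0.035],"turn":0}]'; python3 -m inch '[{"claw":-0.3,"travel":[0,0,-0.02],"turn":0},{"claw":-0.3,"travel":[0,0,-0.02],"turn":0}]'
```

```text
clock: 14.9
position: [0.4899, 0.3807, 0.0853]
ee_rot: [0.0, -0.002, 1.0, 0.0]
contact_force: [0.9, -0.5, 0.5]
width: 0.0324
gripper_force: 60.0
clock: 15.1
position: [0.4899, 0.3804, 0.0779]
ee_rot: [0.0, -0.002, 1.0, -0.0]
contact_force: [0.9, -0.3, 0.3]
width: 0.0324
gripper_force: 60.0
clock: 15.3
position: [0.4899, 0.3804, 0.074]
ee_rot: [0.0, -0.002, 1.0, -0.0]
contact_force: [0.7, 0.6, -2.1]
width: 0.0324
gripper_force: 59.8
```

```bash
python3 -m inch '[{"claw":-0.3,"travel":[0,0,-0.015],"turn":0},{"claw":-0.3,"travel":[0,0,-0.015],"turn":0}]'; python3 -m inch '[{"claw":-0.3,"travel":[0,0,-0.01],"turn":0},{"claw":-0.3,"travel":[0,0,-0.01],"turn":0}]'
```

```text
clock: 15.5
position: [0.4898, 0.3805, 0.0717]
ee_rot: [0.0, -0.002, 1.0, 0.0]
contact_force: [1.5, 0.3, 0.9]
width: 0.0324
gripper_force: 59.9
clock: 15.7
position: [0.4899, 0.3805, 0.0716]
ee_rot: [0.001, -0.002, 1.0, 0.0]
contact_force: [-1.6, -1.6, 11.0]
width: 0.0325
gripper_force: 61.0
```

```bash
python3 -m inch '[{"claw":0.4,"travel":[0,0,0.01],"turn":0},{"claw":0.4,"travel":[0,0,0.01],"turn":0},{"claw":0.4,"travel":[0,0,0.01],"turn":0}]';  python3 -m inch '[{"claw":0.5,"travel":[0,0,0.2],"turn":0},{"claw":0.5,"travel":[0,0,0.4],"turn":0},{"claw":0.5,"travel":[-0.1,0,0.6],"turn":0},{"claw":1,"travel":[-0.2,-0.05,0.8],"turn":0.04},{"claw":1,"travel":[-0.3,-0.2,0.85],"turn":0.08}]'; python3 -m inch '[{"claw":1,"travel":[-0.05,-0.2,0],"turn":0.04},{"claw":1,"travel":[0,-0.4,0],"turn":0.08},{"claw":1,"travel":[0.15,-0.55,0],"turn":0.12},{"claw":1,"travel":[0.3,-0.7,0],"turn":0.15},{"claw":1,"travel":[0.3,-0.7,-0.1],"turn":0.15}]'; python3 -c "
from h import *
s=get_state();print(s['position'],s['ee_rot'],s['qpos'].round(2))
P2,im2=snap('side','s11.png'); g=cv2.cvtColor(im2,cv2.COLOR_BGR2GRAY)
for r in range(326,356,2): print(r,' '.join('%3d'%g[r,c] for c in range(206,240)))
"
```

```text
clock: 16.0
position: [0.4893, 0.3803, 0.0712]
ee_rot: [-0.0, -0.002, 1.0, -0.0]
contact_force: [0.5, 0.3, 0.1]
width: 0.0598
gripper_force: 0.0
clock: 16.5
position: [0.4313, 0.343, 0.2458]
ee_rot: [0.004, -0.131, 0.991, 0.002]
contact_force: [1.1, -1.4, 0.8]
width: 0.0857
gripper_force: 0.0
clock: 17.0
position: [0.4951, 0.1974, 0.2234]
ee_rot: [0.004, -0.354, 0.935, -0.002]
contact_force: [-0.1, 0.8, -0.2]
width: 0.0854
gripper_force: 0.0
[0.49505782 0.19742808 0.22341816] [ 0.00388182 -0.35411074  0.93519398 -0.00165379] [ 0.25  0.23  1.64 -0.    1.26 -2.04]
326 195 196 194 194 190 184 176 169 162 153 143 138 134 131 131 135 136 143 149 155 156 157 157 150 150 150 143 140 140 143 180 229 242 244
328 183 177 167 155 147 145 142 138 141 140 141 140 140 141 144 148 156 161 163 154 145 140 141 140 142 141 141 143 141 139 139 160 207 241
330 141 139 140 140 142 139 143 141 139 141 146 147 157 161 163 163 165 164 163 154 139 139 141 137 138 140 142 141 145 141 139 140 161 212
332 140 141 141 140 139 141 143 141 148 155 163 161 165 166 178 192 182 164 164 164 154 142 138 138 138 137 141
[... 868 characters left out ...]

346 164 164 163 163 163 174 191 196 181 138  89  76  86  90  96  95 101 100  98  95  94  89  85  79  86 130 173 190 187 157 144 161 164 164
348 164 163 163 161 161 157 173 198 200 190 161 121  97  94  92  94  97  93  94  91  90  93  99 119 152 174 182 181 149 113 142 162 165 167
350 158 158 163 165 157 132 124 163 191 199 201 191 176 158 142 137 140 138 140 140 142 156 171 179 185 183 166 126  84 107 154 168 166 165
352 160 165 163 162 158 137  96  89 122 162 178 193 200 203 200 201 196 190 194 195 191 191 185 163 137 109  89  79  90 134 156 167 167 165
354 118 109 105  94  93  87  79  75  78  84  93 105 124 140 144 148 155 152 139 122 121 113 103  91  87  87  79  71  69  95 126 150 160 166
```

```bash
python3 -c "
from h import *
P,im=snap('wrist','w12.png'); s=get_state(); np.save('P12.npy',P[2]); print(s['position'])
g=cv2.cvtColor(im,cv2.COLOR_BGR2GRAY)
d=np.array([-.0075,-.058,.066]); W=U[:3,:3]@d+U[:3,3]; c=proj(P,W); print(c)
for h in (0,.04): print(proj(P,U[:3,:3]@(d+n*h)+U[:3,3]), proj(P,U[:3,:3]@(d+n*h+up*.034)+U[:3,3]))
x0,y0=int(c[0]),int(c[1])
lv='@#%*+=-. '
for r in range(y0-50,min(y0+62,420),2): print(r,''.join(lv[min(8,g[r,k]//20)] for k in range(x0-75,x0+75)))
print(x0-75)
"
```

```text
[0.48851505 0.1989991  0.21901762]
[279.13592755 315.74153703]
[279.13592755 315.74153703] [279.29182731 350.77357949]
[279.29161611 311.61544714] [279.47633755 351.2292816 ]
265 .......................-+====-...--=====---.---.--.--------------------=++++++++++++=------------=======-----+++++++=++=+=====+===++++++++++++++++++++
267 .......................-+====-...--====--.-.-----------------------------=++++++=-----------------=====------=+++++++==++==+=====+++++++++++++++++++++
269 .......................-+====-....------..-..--.------------------------------==-----------------------------=+++++++=============++++++++++++++++++++
271 .......................-++===---.---.-.-..--..-----.---------------------------------------------------------=++++++++++++=====+++++++++++++++++++++++
273 .......................-=+===--.--.------.-------------------------------------------------------=====-------=++++++++++=+====+=++++++++==++++++++++++
275 .......................-=+===--....---..---.--.------------------------------------------------========------=+++++++++++=+==++=++=+++++++++++++++
[... 7058 characters left out ...]
@@@@@@#@@@@#@#@@@#@@@@@@#@@##@@@@@@@@@####@@@@#@@##@@@@#@#@@@@@@#@@@@@@@@@@@
369 @#@@#########@###########@#@############@@#@@@#@@@@@#@@#@@@@#@@@@@#@@@@@@@@@#@@@@@@@@@@@@@@@@@@@@@@#@@@@@@@@@@@@@@#@@#@@@@@@@@#@@@#@@@@@@@@@#@@@@@@@@@
371 #@@##@##@@#@@#####@#####@##@#@@#@#####@@###@@@@@@@@@@@@@@@@@@@@@@@@@@@@@@@@@@@@@@@@@@@@@@@@@@@@@@#@@@@@@@@@@@@@@@@@@@@@@@@@@@@@@@@@@@#@@@@@@@@@@@@@@@@
373 @@@@@#######@@@#@###@@#@@@#@@###@@@@@#@@@@@@@@@@@@@@@@@@@@@@@@@@@@@@@@@@@@@@@@@@@@@@@@@@@@@@@@@@@@@@@@@@@@@@#@@@@@@@@@@@@@@@@@@@@@@@@@@@@@@@@@@@@@@@@@
375 #@@@@@@@@@@@@@@@@@@@@@@@#@@@#@@#@@@@@@@@@@@@@@@@@@@@@@@@@@@@@@@@@@@@@@@@@@@@@@@@@@@@@@@@@@@@@@@@@@@@@@@@@@@@@@@@@@@@@@@@@@@@@@@@@@@@@@@@@@@@@@@@@@@@@@
204
```

```bash
python3 -m inch '[{"claw":1,"travel":[-0.15,-0.13,0.05],"turn":0},{"claw":1,"travel":[-0.15,-0.13,0.05],"turn":0},{"claw":1,"travel":[-0.15,-0.13,0.05],"turn":0}]'; python3 -c "
from h import *
Ps=pose('side')
o,d=ray(Ps,(206,218.5)); o=toU(o); d=U[:3,:3].T@d
for y in(-.05,-.056,-.062): print('gauge front at y',y,o+d*(y-o[1])/d[1])
P,im=snap('wrist','w13.png'); s=get_state(); np.save('P13.npy',P[2]); print(toU(s['position']))
g=cv2.cvtColor(im,cv2.COLOR_BGR2GRAY)
d=np.array([-.0075,-.058,.066]); c=proj(P,U[:3,:3]@d+U[:3,3]); print(c)
x0,y0=int(c[0]),int(c[1]); lv='@#%*+=-. '
for r in range(y0-42,y0+62,1): print(r,''.join(lv[min(8,g[r,k]//20)] for k in range(x0-52,x0+44)))
print(x0-52)
"
```

```text
clock: 17.4
position: [0.459, 0.1749, 0.2322]
ee_rot: [0.0, -0.356, 0.935, 0.0]
contact_force: [0.1, 0.3, 0.4]
width: 0.0856
gripper_force: 0.0
gauge front at y -0.05 [-0.02830879 -0.05        0.28097063]
gauge front at y -0.056 [-0.02971691 -0.056       0.27791141]
gauge front at y -0.062 [-0.03112502 -0.062       0.27485219]
[-0.16992735 -0.05573905  0.23212975]
[275.91110294 337.0217453 ]
295 ------+++=-------------------------------------------------------------==========----+++++++++++
296 ------++==----------------------------------------------------------============-----=++++++++++
297 ------++==-------------------------------------------------=--===---============-----=++++++++++
298 ------++==--------------------------------------------===========-===============----=++++++++++
299 ------++==--------------------------------------------=-=-=======-===============----=++++++++++
300 ------+++=-------------------------------------=--------=-====-===================---=++++++++++
301 ------++==--------------------------------==-==----=--=====-=====================----=+++++++++
[... 9102 characters left out ...]
@@@@@@@@@@@@@@@@@@@@@@@@@@@@@@@@@@@@@@@@@@@@@@@@@@@@@@@@@@@@@@@@@@@@@@@@@@@@@@@@@@@@@@@@@@
393 @@@@@@@@@@@@@@@@@@@@@@@@@@@@@@@@@@@@@@@@@@@@@@@@@@@@@@@@@@@@@@@@@@@@@@@@@@@@@@@@@@@@@@@@@@@@@@@@
394 @@@@@@@@@@@@@@@@@@@@@@@@@@@@@@@@@@@@@@@@@@@@@@@@@@@@@@@@@@@@@@@@@@@@@@@@@@@@@@@@@@@@@@@@@@@@@@@@
395 @@@@@@@@@@@@@@@@@@@@@@@@@@@@@@@@@@@@@@@@@@@@@@@@@@@@@@@@@@@@@@@@@@@@@@@@@@@@@@@@@@@@@@@@@@@@@@@@
396 @@@@@@@@@@@@@@@@@@@@@@@@@@@@@@@@@@@@@@@@@@@@@@@@@@@@@@@@@@@@@@@@@@@@@@@@@@@@@@@@@@@@@@@@@@@@@@@@
397 @@@@@@@@@@@@@@@@@@@@@@@@@@@@@@@@@@@@@@@@@@@@@@@@@@@@@@@@@@@@@@@@@@@@@@@@@@@@@@@@@@@@@@@@@@@@@@@@
398 @@@@@@@@@@@@@@@@@@@@@@@@@@@@@@@@@@@@@@@@@@@@@@@@@@@@@@@@@@@@@@@@@@@@@@@@@@@@@@@@@@@@@@@@@@@@@@@@
223
```

```bash
python3 -m inch '[{"claw":1,"travel":[0,0,0.22],"turn":0},{"claw":1,"travel":[0,0,0.44],"turn":0},{"claw":1,"travel":[0.1,0.1,0.62],"turn":0},{"claw":1,"travel":[0.25,0.23,0.69],"turn":0},{"claw":1,"travel":[0.41,0.365,0.69],"turn":0}]'; python3 -m inch '[{"claw":1,"travel":[0,0,0],"turn":0},{"claw":1,"travel":[0,0,0],"turn":0}]'; python3 -c "
from h import *
P,im=snap('wrist','w14.png'); s=get_state(); print(toU(s['position']))
g=cv2.cvtColor(im,cv2.COLOR_BGR2GRAY)
d=np.array([-.0075,-.058,.066]); c=proj(P,U[:3,:3]@d+U[:3,3]); print(c)
x0,y0=int(c[0]),int(c[1]); lv='@#%*+=-. '
for r in range(y0-32,y0+46,1): print(r,''.join(lv[min(8,g[r,k]//20)] for k in range(x0-42,x0+34)))
print(x0-42)
"
```

```text
clock: 17.95
position: [0.5435, 0.2495, 0.3737]
ee_rot: [0.004, -0.356, 0.935, -0.0]
contact_force: [0.7, -0.5, 0.1]
width: 0.0856
gripper_force: 0.0
clock: 18.15
position: [0.542, 0.2486, 0.3682]
ee_rot: [-0.001, -0.356, 0.934, 0.0]
contact_force: [-1.1, -1.2, 0.4]
width: 0.0856
gripper_force: 0.0
[-0.0605366  -0.05533479  0.3686653 ]
[275.96085054 211.25262303]
179 =====+++++====++++==========================================+*+++==++****+**
180 =====+++++====++++==========================================++*+++==+*******
181 =====+++++====++++==========================================++*++===+*******
182 ======++++==================================================+++++===+*******
183 ======++++=============================================+++++++++++==+*******
184 ======++++=====================================+++++++++++++++++++==+*******
185 ======*+++===============================+++++++++++++++++++++++++==+*******
186 ======++++==========================++++++++++++++++++++++++++++++==+*******
187 ======*+++=======================+++++++++++++++++++++++++++++++++==+*******
188 =
[... 4887 characters left out ...]
%%######%%%%%%%%*%%%%%%%%%%%%%%%%%%%%%%%%###%+==
249 ************%%**%%%%%%%%%%%%%%%%%%%%%%%%%%%%%%%%%%%%%%%%%%%%%%*%****%#%%%*==
250 ********%%**%**%%%%%%%%%%%%%%%%%%%%%%%%*%%%%%%%%%%%%%%%%%%%%*%*%***%%#%#%%=-
251 *%*%*%%%%**%%*%%%%%%%%*%%%%%%%%%%%%%%%%%%%%%%%%%%%%%%%%%%%%%**%%***%%##%%%+-
252 *%%%%%%%%%%%%%%%%%%%%%%%%%%%%%%%%%%%%%%%%%%%%%%%%%%%%%%%%%%%%%%%***%%%%%%%*-
253 *%%##%%%%%%%%%%%%%%%%%%%%%%%%%%%%%%%%%%%%%%%%%%%%%%%%%%%%%%###%%**%%#%%%%%*-
254 *%%%%%%%%%%%%%%%%%%%%%%%%%%%%%%%%%%%%%%%%%%%%%%*%%%%%%%%%%%%%%%%**%##%%%%%+-
255 ****%%%%*%%%%%%%%%%%%%%%%%%%%%%%%%%%%%%%%%%%%%%%%%%%%%%%%%%%*%***%%#%%%%%%+.
256 %****%%%%%%%%%%%%%%%%%%%%%%%%%%%%%%%%%%%%%%%%%%%%%%%%%%%%%%*****%%##%%%%%%+.
233
```

The code dump shows the rib running from ~(271.2,227.5) to (268.7,235), the bar from back end col ~287.3 to tip col ~246, and the bar's edge slope clearly.

Run:
```python
from h import *
P=pose('wrist')
f=lambda u,v,h:onslope(P,(u,v),h)-n*h
ang=lambda d:np.arctan2(d@up,-d[1])
a=f(250,200,.04);b=f(283,196.7,.04); print('bar angle',ang(a-b)); a=f(251,211.5,.04);b=f(283,208,.04); print('bar angle2',ang(a-b))
t=f(246,206,.04); k=f(287.4,202,.04); print('tip',t,'back',k,np.linalg.norm(t-k)); ax=k+(t-k)*22/56; print('axis',ax)
r1=f(271.3,227.5,.008); r2=f(268.9,235,.008); print('rib dir',ang(r2-r1))
for r in(r1,r2): print('rib',r,ang(r-ax),np.linalg.norm(r-ax))
# dial circle left/right edges at h~.002
L=f(244,213,.002);Rr=f(298.5,213,.002); print('dial L/R',L,Rr,(L+Rr)/2)
# hub centre bottom
print('hub bottom',f(272.5,219,.0))
```

```text
bar angle 0.11369713612171153
bar angle2 0.12197588795292029
tip [-9.70449967e-05 -9.78602052e-02  7.22645474e-02] back [-0.00472289 -0.04268574  0.068383  ] 0.05550393113922655
axis [-0.0029056  -0.06436142  0.06990789]
rib dir 1.2897414074530047
rib [ 0.01379884 -0.06455538  0.08392458] 1.5619021195497615 0.021806950109665817
rib [ 0.02234249 -0.0677752   0.09109356] 1.4675880805858814 0.03313535897503002
dial L/R [-0.00522858 -0.10461293  0.06795868] [-0.00535272 -0.02533722  0.06785451] [-0.00529065 -0.06497508  0.0679066 ]
hub bottom [ 0.00130969 -0.06311492  0.07344494]
```

Run:
```python
from h import *
def an(img,P,rows,c0,c1,h,lab):
    g=cv2.cvtColor(cv2.imread(img),cv2.COLOR_BGR2GRAY).astype(float)
    for r in rows:
        w=np.clip(72-g[r,c0:c1],0,None); 
        if w.sum()<5: continue
        c=(w*np.arange(c0,c1)).sum()/w.sum(); p=onslope(P,(c,r),h)-n*h
        print(lab,r,round(c,2),'y',round(p[1]*1000,2),'up',round((p-np.array([-.0053,-.065,.0679]))@up*1000,1),' '.join('%d'%v for v in g[r,c0-4:c1+4]))
def edge(img,P,rows,lab):
    g=cv2.GaussianBlur(cv2.cvtColor(cv2.imread(img),cv2.COLOR_BGR2GRAY),(3,3),0).astype(float)
    return g
P=pose('wrist')
an('pics/w14.png',P,range(225,236),265,276,.008,'w14')
P12=(P[0],P[1],np.load('P12.npy'))
an('pics/w12.png',P12,range(336,347),262,278,.008,'w12')
for (l,r,row) in((232.5,310,316),): 
    L=onslope(P12,(l,row),.0);Q=onslope(P12,(r,row),.0); print('w12 dial y',L[1],Q[1],(L+Q)[1]/2)
for c in (238,295.5): print('w12 bar',onslope(P12,(c,315),.04)[1])
```

```text
w14 226 269.0 y -67.81 up 22.7 88 71 79 90 69 68 88 80 79 79 60 74 78 78 90 92 93 93 93
w14 227 268.59 y -68.37 up 24.2 78 74 88 81 63 78 89 70 67 73 59 77 80 73 98 104 92 93 93
w14 228 269.69 y -66.81 up 25.7 86 87 95 81 77 89 83 63 60 64 56 75 86 76 101 108 94 94 94
w14 229 269.61 y -66.9 up 27.2 96 97 96 90 91 96 81 56 48 47 50 75 92 84 85 95 95 94 96
w14 230 269.42 y -67.15 up 28.7 107 96 95 95 95 95 81 53 47 46 58 82 95 94 95 95 95 95 94
w14 231 269.21 y -67.42 up 30.2 118 93 93 93 93 93 75 50 45 45 66 85 102 104 92 93 92 92 92
w14 232 269.19 y -67.43 up 31.7 117 93 93 92 93 93 76 50 47 45 67 91 121 115 92 92 92 91 92
w14 233 268.99 y -67.69 up 33.1 116 92 92 92 91 91 75 48 45 49 81 115 123 105 91 92 91 91 91
w14 234 268.99 y -67.67 up 34.6 117 92 93 93 92 93 73 48 45 49 101 134 117 93 92 92 92 93 92
w14 235 268.74 y -68.0 up 36.1 105 85 83 82 82 82 69 53 52 61 98 118 103 85 86 84 87 91 93
w12 336 262.13 y -75.2 up 17.3 56 77 84 70 52 69 85 84 84 83 84 82 84 83 106 124 124 124 124 123 124 123 125 124
w12 337 262.0 y -75.32 up 18.2 75 85 81 61 55 78 84 85 84 84 84 84 84 85 98 119
[... 354 characters left out ...]
123 122 123
w12 342 266.47 y -70.78 up 22.9 72 56 77 83 83 68 56 80 84 73 52 63 80 80 72 86 119 124 94 86 117 124 124 123
w12 343 268.09 y -69.16 up 23.8 80 76 84 84 85 71 63 84 84 69 51 69 76 76 63 88 116 122 96 71 109 125 126 126
w12 344 269.96 y -67.28 up 24.8 105 87 86 86 86 81 80 85 85 72 50 57 61 58 51 88 119 124 101 78 111 126 127 126
w12 345 269.96 y -67.28 up 25.7 78 65 71 76 80 86 87 87 86 74 44 40 43 44 45 94 126 129 120 114 124 128 128 128
w12 346 268.04 y -69.18 up 26.6 28 34 41 47 51 59 60 68 75 65 41 37 38 43 53 98 127 127 127 127 127 128 127 127
w12 dial y -0.10718528491947105 -0.025463370536115998 -0.06632432772779352
w12 bar -0.0964002384082105
w12 bar -0.042954747026820436
```

```bash
python3 -m inch '[{"claw":1,"travel":[-0.08,-0.18,0],"turn":-0.04},{"claw":1,"travel":[-0.15,-0.354,0],"turn":-0.09},{"claw":1,"travel":[-0.15,-0.354,0],"turn":-0.13},{"claw":1,"travel":[-0.15,-0.354,0],"turn":-0.18},{"claw":1,"travel":[-0.15,-0.354,0],"turn":-0.22}]'; python3 -m inch '[{"claw":1,"travel":[0,0,0],"turn":-0.047},{"claw":1,"travel":[0,0,-0.2],"turn":-0.094},{"claw":1,"travel":[0,0,-0.4],"turn":-0.14},{"claw":1,"travel":[0,0,-0.6],"turn":-0.188},{"claw":1,"travel":[0,0,-0.75],"turn":-0.23}]';  python3 -m inch '[{"claw":1,"travel":[0,0,0],"turn":-0.05},{"claw":1,"travel":[0,0,-0.2],"turn":-0.05},{"claw":1,"travel":[0,0,-0.4],"turn":-0.05}]'; python3 -c "
from h import *
s=get_state();print(toU(s['position']),s['ee_rot'],s['qpos'].round(2),s['contact_force'])"
```

```text
clock: 18.7
position: [0.5103, 0.1757, 0.3702]
ee_rot: [0.0, -0.014, 1.0, 0.0]
contact_force: [0.0, -0.7, -0.7]
width: 0.0854
gripper_force: 0.0
clock: 19.2
position: [0.5094, 0.1758, 0.2177]
ee_rot: [-0.001, 0.34, 0.941, -0.001]
contact_force: [0.4, 1.1, 0.1]
width: 0.0856
gripper_force: 0.0
clock: 19.5
position: [0.5117, 0.1764, 0.1402]
ee_rot: [0.002, 0.41, 0.912, 0.001]
contact_force: [1.0, 0.1, -1.1]
width: 0.0849
gripper_force: 0.0
[-0.13015919 -0.08929596  0.14024794] [0.00169525 0.40981245 0.91216746 0.0011905 ] [ 0.2   0.31  1.75 -0.    1.08 -0.52] [ 1.02436833  0.05050342 -1.13221221]
```

```bash
python3 -m inch '[{"claw":1,"travel":[0,0,-0.1],"turn":0},{"claw":1,"travel":[0,0,-0.225],"turn":0},{"claw":1,"travel":[0.07,0.063,-0.225],"turn":0},{"claw":1,"travel":[0.14,0.125,-0.225],"turn":0},{"claw":1,"travel":[0.14,0.125,-0.225],"turn":0}]'; python3 -m inch '[{"claw":1,"travel":[0.015,0.0133,0],"turn":0},{"claw":1,"travel":[0.015,0.0133,0],"turn":0}]';python3 -m inch '[{"claw":1,"travel":[0.015,0.0133,0],"turn":0},{"claw":1,"travel":[0.015,0.0133,0],"turn":0}]'; python3 -c "
from h import *
s=get_state();print(toU(s['position']),s['contact_force'])"
```

```text
clock: 20.0
position: [0.541, 0.2024, 0.0951]
ee_rot: [0.001, 0.409, 0.912, 0.001]
contact_force: [0.7, -0.3, 0.2]
width: 0.0859
gripper_force: 0.0
clock: 20.2
position: [0.5421, 0.204, 0.0949]
ee_rot: [0.0, 0.41, 0.912, -0.0]
contact_force: [0.0, -0.3, 0.4]
width: 0.0852
gripper_force: 0.0
clock: 20.4
position: [0.5444, 0.2061, 0.0948]
ee_rot: [-0.001, 0.41, 0.912, -0.001]
contact_force: [-3.7, -3.0, 3.5]
width: 0.0853
gripper_force: 2.7
[-0.08600792 -0.08872976  0.09478209] [-3.66661831 -3.03032633  3.51408582]
```

```bash
for i in 1; do python3 -m inch '[{"claw":1,"travel":[0.011,0.01,0],"turn":0},{"claw":1,"travel":[0.011,0.01,0],"turn":0}]'; python3 -m inch '[{"claw":1,"travel":[0.011,0.01,0],"turn":0},{"claw":1,"travel":[0.011,0.01,0],"turn":0}]'; done; python3 -c "
from h import *
s=get_state();print(toU(s['position']),s['contact_force'])
P,im=snap('wrist','w15.png'); g=cv2.cvtColor(im,cv2.COLOR_BGR2GRAY)
D=np.array([-.005,-.065,.068]); lv='@#%*+=-. '
for th in(.3,.8,1.2):
  e=lambda r:proj(P,U[:3,:3]@(D+.04*n+r*(-np.cos(th)*np.array([0,1,0])+np.sin(th)*up))+U[:3,3]); print(th,e(.034),e(0),e(-.022))
c=proj(P,U[:3,:3]@(D+.04*n)+U[:3,3]); x0,y0=map(int,c)
for r in range(max(0,y0-70),min(420,y0+60),3): print(r,''.join(lv[min(8,g[r,k]//20)] for k in range(max(0,x0-100),min(560,x0+100),2)))
print(x0-100)
"
```

```text
clock: 20.6
position: [0.5447, 0.2063, 0.0949]
ee_rot: [-0.002, 0.409, 0.912, -0.004]
contact_force: [-7.6, -8.8, 8.7]
width: 0.0853
gripper_force: 6.9
clock: 20.8
position: [0.5451, 0.2066, 0.0952]
ee_rot: [-0.003, 0.409, 0.913, -0.006]
contact_force: [-12.0, -12.8, 14.5]
width: 0.0855
gripper_force: 10.9
[-0.08512766 -0.08878685  0.09518747] [-11.97593558 -12.75820316  14.53291209]
0.3 [421.00739568 309.58820245] [406.76606935 233.80679069] [396.77343947 182.80323474]
0.8 [461.24320243 303.49633309] [406.76606935 233.80679069] [374.46592108 193.01028707]
1.2 [488.05838156 283.63015106] [406.76606935 233.80679069] [363.22119452 207.33325171]
163 ******+*++++++++++++--------------++-------------........---....-----..-..................-.....-   
166 ********++++++++++++++++--------+++-------------...-.....----...----...-..................-......-  
169 ********+=++++++++++++++++-------+------=+++++=+++=++...---.....-----.-..................--.......-.
172 ********==+++++++++++++++++--+-++++++++++++++++++++++++=++-++=-++-=++.=+=................-..........
175 ********+++++++++++++++++
[... 3474 characters left out ...]
########%%%%%%##############*++++-----....-.......................
277 ---=======----------.          %###########%%%%%%############%++++=---.....--....-....-.............
280 --=======-----------           #############%%%%%%%###########+++++=-.-...---.......................
283 -======------------            ##############%%%%%%%#########+++=...................................
286 =======----------.            .%##############%%%%%%%#######-.......................................
289 ====-------------.            .################%%%%%%%#####-........................................
292 =---------------              .##################%%%%%%%####.  .. ..................................
306
```

```bash
python3 -m inch '[{"claw":1,"travel":[-0.06,-0.053,0],"turn":0},{"claw":1,"travel":[-0.06,-0.053,0],"turn":0},{"claw":1,"travel":[-0.06,-0.053,-0.075],"turn":0},{"claw":1,"travel":[-0.06,-0.053,-0.075],"turn":0}]'; python3 -m inch '[{"claw":1,"travel":[0.02,0.0177,0],"turn":0},{"claw":1,"travel":[0.025,0.022,0],"turn":0}]'; python3 -m inch '[{"claw":1,"travel":[0.012,0.0106,0],"turn":0},{"claw":1,"travel":[0.012,0.0106,0],"turn":0}]';  python3 -m inch '[{"claw":1,"travel":[0.012,0.0106,0],"turn":0},{"claw":1,"travel":[0.012,0.0106,0],"turn":0}]'; python3 -c "
from h import *
s=get_state();print(toU(s['position']),s['contact_force'])"
```

```text
clock: 21.25
position: [0.5377, 0.2005, 0.0784]
ee_rot: [-0.001, 0.41, 0.912, -0.0]
contact_force: [-1.4, -0.3, 0.8]
width: 0.0856
gripper_force: 0.0
clock: 21.45
position: [0.542, 0.2041, 0.0794]
ee_rot: [-0.001, 0.409, 0.912, -0.002]
contact_force: [-5.0, -5.4, 3.1]
width: 0.0852
gripper_force: 3.7
clock: 21.65
position: [0.5423, 0.2044, 0.0797]
ee_rot: [-0.002, 0.409, 0.913, -0.004]
contact_force: [-8.5, -9.2, 6.3]
width: 0.0856
gripper_force: 6.3
clock: 21.85
position: [0.5434, 0.2051, 0.0801]
ee_rot: [-0.003, 0.409, 0.913, -0.006]
contact_force: [-10.7, -13.4, 12.1]
width: 0.0853
gripper_force: 9.1
[-0.08740902 -0.08879498  0.08009501] [-10.66714266 -13.42463902  12.14174039]
```

```bash
python3 -m inch '[{"claw":1,"travel":[0,0,0.015],"turn":0},{"claw":1,"travel":[0,0,0.03],"turn":0}]'; python3 -m inch '[{"claw":1,"travel":[0.006,0.005,0.02],"turn":0},{"claw":1,"travel":[0.0115,0.01,0.04],"turn":0}]';  python3 -c "
from h import *
s=get_state();print(toU(s['position']),s['contact_force'])
P,im=snap('wrist','w16.png'); g=cv2.cvtColor(im,cv2.COLOR_BGR2GRAY); lv='@#%*+=-. '
for r in range(166,320,4): print(r,''.join(lv[min(8,g[r,k]//20)] for k in range(340,500,2)))
"
```

```text
clock: 22.05
position: [0.5452, 0.2069, 0.0846]
ee_rot: [-0.002, 0.409, 0.912, -0.003]
contact_force: [-3.7, -4.1, -3.5]
width: 0.0854
gripper_force: 2.7
clock: 22.25
position: [0.5478, 0.2093, 0.0923]
ee_rot: [-0.002, 0.409, 0.912, -0.003]
contact_force: [-3.2, -5.3, -4.2]
width: 0.0856
gripper_force: 2.7
[-0.08132674 -0.0885771   0.09232772] [-3.18768884 -5.31902791 -4.17041116]
166 +++=-.-------++-------....--................----..............................  
170 ++++++++=----=------=+++++=+++-++...........----................................
174 ++++++++++++++-++-+++++++++++++++++++++++++++++++++++=..........................
178 ++++++++++++++++++++++++++++++++++++++++++++++++++++-...........................
182 +++++++++++++++++++++++*%###%++++++++++++++++++++++++++.........................
186 ++++++++++++++++++*###########%+++++++++++++++++++++++..........................
190 +++++++++++++++*################*+++++++++++++++++++++..........................
194 +++++++++++++%###################*+*%%*********++++++++.........................
198 ++++++++++++%###################
[... 1898 characters left out ...]
....................
290              .#################%%%%%%%######*++#########........................
294               ##################%%%%%%%%####-++=%#####%.........................
298               +%%################+**+**%#######**-..=-..........................
302                +#################+++*################*..........................
306                 +################**%####################-    ...........-++==...
310                  +#######################################+         ...##########
314                   +########################################*==-      +##########
318                    =############################################################
```

```bash
python3 -m inch '[{"claw":1,"travel":[0.008,0.007,0.01],"turn":0},{"claw":1,"travel":[0.015,0.013,0.02],"turn":0}]'; python3 -m inch '[{"claw":1,"travel":[-0.0065,0.0075,0.005],"turn":0},{"claw":1,"travel":[-0.013,0.015,0.01],"turn":0}]';  python3 -c "
from h import *
s=get_state();print(toU(s['position']),s['contact_force'])
P,im=snap('wrist','w17.png'); g=cv2.cvtColor(im,cv2.COLOR_BGR2GRAY); lv='@#%*+=-. '
for r in range(166,310,4): print(r,''.join(lv[min(8,g[r,k]//20)] for k in range(330,520,2)))
"
```

```text
clock: 22.5
position: [0.5507, 0.212, 0.0964]
ee_rot: [-0.002, 0.409, 0.912, -0.003]
contact_force: [-3.5, -5.1, -3.3]
width: 0.0853
gripper_force: 2.6
clock: 22.7
position: [0.5506, 0.2154, 0.099]
ee_rot: [0.0, 0.409, 0.912, -0.002]
contact_force: [0.9, -6.0, -4.0]
width: 0.0856
gripper_force: 2.6
[-0.07517855 -0.08582768  0.09895654] [ 0.8800606  -6.00572519 -4.03738858]
166 ++++++++--+-+=---------------.....--....----..-.................-.....                         
170 +++++++++++++=-----------------..--.....-----...........................                       
174 +++++++++++++++=-+++++++++++++-------..-----.--.........................-                      
178 +++++++++*++++++++++++++++++++++++++++++++++++++...............-...........   .                
182 ++++++++++++++++++++++++++++++++++++++++++++++++-..-...........-................               
186 +++++++++++++++++++++++*++++++++++++++++++++++++++.-........................-...               
190 ++++++++++++++++++++++**+++++++++++++++++++++++++-.-..........-..............-....             
194 ++++++++++++*%######
[... 2175 characters left out ...]

282 ---.               ##############%%%%%%####%*%#%+---.------....................................
286 -.                .###############%%%%%%%####+.................................................
290 -                 .#################%%%%%%%####-...............................................
294                   .##################%%%%%%%%###%..............................................
298                    +%#################**+***%#######**-........................................
302                     +#################**+*################*....................................
306                      +################**%####################-...............-+++=.............
```

```bash
python3 -m inch '[{"claw":1,"travel":[-0.002,0.011,0.005],"turn":0},{"claw":1,"travel":[-0.004,0.0225,0.01],"turn":0}]'; python3 -m inch '[{"claw":1,"travel":[-0.003,0.006,0.002],"turn":0},{"claw":1,"travel":[-0.005,0.011,0.003],"turn":0}]';  python3 -c "
from h import *
s=get_state();print(toU(s['position']),s['contact_force'])
P,im=snap('wrist','w18.png'); g=cv2.cvtColor(im,cv2.COLOR_BGR2GRAY); lv='@#%*+=-. '
for r in range(180,310,4): print(r,''.join(lv[min(8,g[r,k]//20)] for k in range(330,520,2)))
"
```

```text
clock: 22.95
position: [0.549, 0.2166, 0.1005]
ee_rot: [0.0, 0.41, 0.912, -0.004]
contact_force: [3.7, -9.9, -4.1]
width: 0.0852
gripper_force: 3.8
clock: 23.15
position: [0.548, 0.2173, 0.1012]
ee_rot: [0.001, 0.41, 0.912, -0.005]
contact_force: [3.4, -12.3, -0.0]
width: 0.085
gripper_force: 5.6
[-0.07582229 -0.08274939  0.10124068] [ 3.40296701e+00 -1.23305642e+01 -7.70207471e-03]
180 +++++++++++++++++++++++++++++++-++-=+--+----.-+........................-     .                 
184 +++++++++*+++++++++++++++++++++++++++++++++++++................-...........                    
188 +++++++++++++++++++++++*++++++++++++++++++++++++-..-..........-...........-...                 
192 ++++++++++++++++*++++++*++++++++++++++++++++++++=..............................                
196 +++++++*++++++++*++++***++++++++**+++++++++++++++=................................             
200 +++++++++++++*%##%*++***++*++++*%%%%%%***++++++++.--.........--...........-. .....             
204 ++++++++*%##########%***++************+******+++..-..........--.........---........            
208 ++++++*###
[... 1885 characters left out ...]

284 --.                ###############%%%%%%####=--==---...........................................
288 -.                .################%%%%%%%####=................................................
292 -                 .##################%%%%%%%####...............................................
296                    %##################*%*****####%-............................................
300                    .##################+**+*#############*-.....................................
304                     .#################***%##################-..................................
308                      .########################################-............=#########*-........
```

```bash
python3 -m inch '[{"claw":1,"travel":[-0.024,-0.048,0],"turn":0},{"claw":1,"travel":[-0.1,-0.1,0],"turn":0},{"claw":1,"travel":[-0.2,-0.2,0],"turn":0},{"claw":1,"travel":[-0.29,-0.1,0],"turn":0},{"claw":1,"travel":[-0.376,0,0],"turn":0}]'; python3 -m inch '[{"claw":1,"travel":[0,0,0],"turn":0},{"claw":1,"travel":[0,0,-0.11],"turn":0},{"claw":1,"travel":[0,0,-0.11],"turn":0}]'; python3 -c "
from h import *
s=get_state();print(toU(s['position']),s['ee_rot'],s['contact_force'])
P,im=snap('wrist','w19.png'); g=cv2.cvtColor(im,cv2.COLOR_BGR2GRAY); lv='@#%*+=-. '
D=np.array([-.005,-.065,.068])
for th in(1.0,1.2,1.4):
  e=lambda r:proj(P,U[:3,:3]@(D+.04*n+r*(-np.cos(th)*np.array([0,1,0])+np.sin(th)*up))+U[:3,3]).round(); print(th,e(.034),e(0),e(-.022))
c=e(0); x0,y0=map(int,c)
for r in range(max(0,y0-60),min(420,y0+80),3): print(r,''.join(lv[min(8,g[r,k]//20)] for k in range(max(0,x0-90),min(560,x0+110),2)))
print(max(0,x0-90))
"
```

```text
clock: 23.7
position: [0.474, 0.224, 0.1031]
ee_rot: [0.001, 0.411, 0.912, 0.002]
contact_force: [0.4, -0.3, -0.1]
width: 0.0854
gripper_force: 0.0
clock: 24.0
position: [0.4731, 0.2235, 0.0791]
ee_rot: [-0.001, 0.409, 0.912, -0.0]
contact_force: [-1.0, -0.7, -0.7]
width: 0.0855
gripper_force: 0.0
[-0.12785409 -0.0284338   0.07908506] [-8.43287613e-04  4.09338458e-01  9.12382136e-01 -3.92196875e-04] [-1.03753882 -0.68144679 -0.65159911]
1.0 [567. 441.] [499. 375.] [458. 335.]
1.2 [581. 434.] [499. 375.] [452. 341.]
1.4 [592. 424.] [499. 375.] [447. 347.]
315 #############################%****%###################*++++++---------------
318 ########################################################*+++----------------
321 ###@######################################################+++---------------
324 ###@#@@@@#@######@################@########################*----------------
327 ####@@@####@######@###@@@#@##################################---------------
330 ##@@@#@@@#@@@@@#@@######@######@@##@@@@@######################+-------------
333 #@#@@@@@#@#@#@@@@@#######@@#@##@#@##@#@##########
[... 1599 characters left out ...]
.....##################@@@@@@@@@@@@@@@@@@@@@@@@@
396 ############-.....................################@@@@@@@@@@@@@@@@@@@@@@@@@@
399 ###########*......................-################@@@@@@@@@@@@@@@@@@@@@@@@@
402 ##########%........................-##############@##@@@@@@@@@@@@@@@@@@@@@@@
405 ##########=.........................=#############@#@@@@@@@@@@@@@@@@@@@@@@@@
408 #########%...........................*##############@@@@@@@@@@@@@@@@@@@@@@@@
411 ###########-..........................*#############@##@@@@@@@@@@@@@@@@@@@@@
414 #############-.........................##############@@@@@@@@@@@@@@@@@@@@@@@
417 ###############-........................############@@@@@@@@@@@@@@@@@@@@@@@@
409
```

Run:
```python
from h import *
p=imaging.camera_params('wrist')
def mk(pos,q):
    T=np.eye(4);T[:3,:3]=R.from_quat([q[1],q[2],q[3],q[0]]).as_matrix();T[:3,3]=U[:3,:3]@np.array(pos)+U[:3,3]; return np.array(p['camera_matrix']),p['k1'],T@np.array(p['T_tool_cam'])
ang=lambda d:np.arctan2(d@up,-d[1])
P=mk((-.0758,-.0827,.1012),(0,.41,.912,-.003)); g=cv2.cvtColor(cv2.imread('pics/w18.png'),cv2.COLOR_BGR2GRAY).astype(float)
def stripe(g,rows,c0):
    out=[];c=c0
    for r in rows:
        w=g[r,c-6:c+10]; k=np.clip(w-45,0,None)
        if k.sum()<20: continue
        cc=(k*np.arange(c-6,c+10)).sum()/k.sum(); out.append((cc,r)); c=int(round(cc))+3
    return np.array(out)
s=stripe(g,range(246,278,2),386); print(s.round(1).tolist())
A=np.array([onslope(P,x,.04) for x in s]); l=np.polyfit(A@up,A[:,1],1); print('theta',np.pi/2-np.arctan(-l[0]) , ang(A[-1]-A[0]))
print(A[0],A[-1])
for x in((374,240),(428,276)): print(onslope(P,x,.04)-.04*n)
# right edge of the bar
print(ang(onslope(P,(450,256),.04)-onslope(P,(408,228),.04)))
```

```text
[[384.7, 246.0], [387.6, 248.0], [390.5, 250.0], [393.2, 252.0], [396.2, 254.0], [399.0, 256.0], [401.8, 258.0], [404.7, 260.0], [407.4, 262.0], [410.3, 264.0], [413.2, 266.0], [416.2, 268.0], [418.7, 270.0], [421.7, 272.0], [424.6, 274.0], [427.4, 276.0]]
theta 1.1571434974171755 1.1577310095725
[-0.02858214 -0.06636621  0.100579  ] [-0.01398805 -0.07471599  0.1128249 ]
[-0.00678178 -0.06479883  0.06665539]
[ 0.01190437 -0.07463754  0.08233493]
1.1437741197757718
```

```bash
python3 -m inch '[{"claw":1,"travel":[0.077,0.068,0],"turn":0},{"claw":1,"travel":[0.154,0.136,0],"turn":0},{"claw":1,"travel":[0.154,0.136,0],"turn":0}]'; python3 -m inch '[{"claw":1,"travel":[0.0265,-0.03,0],"turn":0},{"claw":1,"travel":[0.0265,-0.03,0],"turn":0}]';  python3 -m inch '[{"claw":1,"travel":[0.0133,-0.015,0],"turn":0},{"claw":1,"travel":[0.0133,-0.015,0],"turn":0}]'; python3 -c "
from h import *
s=get_state();print(toU(s['position']),s['ee_rot'],U[:3,:3].T@s['contact_force'])"
```

```text
clock: 24.35
position: [0.5082, 0.2522, 0.0814]
ee_rot: [0.002, 0.41, 0.912, 0.002]
contact_force: [-0.4, -0.7, -0.7]
width: 0.0853
gripper_force: 0.0
clock: 24.55
position: [0.5099, 0.2433, 0.0804]
ee_rot: [0.0, 0.41, 0.912, -0.0]
contact_force: [0.8, 1.2, 0.3]
width: 0.0855
gripper_force: 0.0
clock: 24.75
position: [0.5111, 0.2411, 0.08]
ee_rot: [-0.001, 0.41, 0.912, -0.0]
contact_force: [-2.8, 1.3, 1.6]
width: 0.0856
gripper_force: 1.5
[-0.0877603  -0.04041402  0.08000842] [-1.23775040e-03  4.10001200e-01  9.12084087e-01 -3.19274736e-04] [-1.2550898   2.82627241  1.62560037]
```

```bash
python3 -m inch '[{"claw":1,"travel":[0.006,-0.007,0],"turn":0},{"claw":1,"travel":[0.0066,-0.0075,-0.003],"turn":0}]'; python3 -m inch '[{"claw":1,"travel":[0.006,-0.007,0],"turn":0},{"claw":1,"travel":[0.0066,-0.0075,-0.003],"turn":0}]';  python3 -m inch '[{"claw":1,"travel":[0.003,-0.003,0],"turn":0},{"claw":1,"travel":[0.003,-0.003,0],"turn":0}]'; python3 -c "
from h import *
s=get_state();print(toU(s['position']),s['ee_rot'],U[:3,:3].T@s['contact_force'])
P,im=snap('wrist','w20.png'); g=cv2.cvtColor(im,cv2.COLOR_BGR2GRAY); lv='@#%*+=-. '
D=np.array([-.005,-.065,.068]); th=1.4
e=lambda r:proj(P,U[:3,:3]@(D+.04*n+r*(-np.cos(th)*np.array([0,1,0])+np.sin(th)*up))+U[:3,3]).round(); print(th,e(.034),e(0),e(-.022))
"
```

```text
clock: 24.95
position: [0.5115, 0.24, 0.0794]
ee_rot: [-0.002, 0.41, 0.912, -0.001]
contact_force: [-6.0, 2.1, 2.5]
width: 0.0851
gripper_force: 2.7
clock: 25.15
position: [0.5123, 0.2384, 0.0787]
ee_rot: [-0.002, 0.41, 0.912, -0.001]
contact_force: [-6.3, 2.7, 3.0]
width: 0.0855
gripper_force: 2.8
clock: 25.35
position: [0.5126, 0.2378, 0.0785]
ee_rot: [-0.002, 0.409, 0.912, -0.001]
contact_force: [-5.9, 2.8, 1.1]
width: 0.0857
gripper_force: 2.8
[-0.08875433 -0.04392271  0.07850406] [-0.00246202  0.40947496  0.91231712 -0.00129138] [-2.53593663  5.98765343  1.13286574]
1.4 [510. 401.] [418. 349.] [369. 321.]
```

```bash
python3 -m inch '[{"claw":1,"travel":[0.0053,-0.006,-0.001],"turn":0},{"claw":1,"travel":[0.0053,-0.006,-0.001],"turn":0}]'; python3 -c "
from h import *
s=get_state();print(toU(s['position']),U[:3,:3].T@s['contact_force'])"; python3 -m inch '[{"claw":1,"travel":[-0.04,0.045,0],"turn":0},{"claw":1,"travel":[-0.08,0.03,0],"turn":0},{"claw":1,"travel":[-0.2,-0.07,0],"turn":0},{"claw":1,"travel":[-0.25,-0.15,0.1],"turn":0},{"claw":1,"travel":[-0.25,-0.15,0.3],"turn":0}]'; python3 -m inch '[{"claw":1,"travel":[0,0,0.2],"turn":0.047},{"claw":1,"travel":[0,0,0.45],"turn":0.094},{"claw":1,"travel":[0,0,0.7],"turn":0.14},{"claw":1,"travel":[0,0,0.95],"turn":0.188},{"claw":1,"travel":[0,0,0.95],"turn":0.235}]';  python3 -m inch '[{"claw":1,"travel":[0,0,0.2],"turn":0.047},{"claw":1,"travel":[0,0,0.2],"turn":0.094},{"claw":1,"travel":[0,0,0.2],"turn":0.14},{"claw":1,"travel":[0,0,0.2],"turn":0.188},{"claw":1,"travel":[0,0,0.2],"turn":0.235}]'; python3 -c "
from h import *
s=get_state();print(s['position'],toU(s['position']),s['ee_rot'])
t=np.array([-.0605,-.0553,.3687])-toU(s['position']); print('units',(U[:3,:3]@t)/.2)"
```

```text
clock: 25.6
position: [0.5132, 0.2363, 0.0781]
ee_rot: [-0.003, 0.409, 0.912, -0.002]
contact_force: [-6.5, 1.6, 2.2]
width: 0.0852
gripper_force: 2.8
[-0.08929318 -0.04538607  0.07814686] [-3.8135617   5.56412258  2.23777778]
clock: 26.1
position: [0.4617, 0.204, 0.1365]
ee_rot: [-0.003, 0.41, 0.912, -0.004]
contact_force: [0.6, 0.5, 0.7]
width: 0.0857
gripper_force: 0.0
clock: 26.6
position: [0.4697, 0.2073, 0.3368]
ee_rot: [0.008, 0.05, 0.999, 0.002]
contact_force: [0.8, 1.0, -0.6]
width: 0.0854
gripper_force: 0.0
clock: 27.1
position: [0.4664, 0.2063, 0.3689]
ee_rot: [0.001, -0.314, 0.949, -0.0]
contact_force: [0.0, 0.4, -0.2]
width: 0.0854
gripper_force: 0.0
[0.46643315 0.20626532 0.3689297 ] [-0.14424564 -0.03692425  0.3689297 ] [ 5.57434098e-04 -3.13868728e-01  9.49466125e-01 -4.33512300e-04]
units [ 0.37448959  0.20864459 -0.00114848]
```

```bash
python3 -m inch '[{"claw":1,"travel":[0.2,0.1,0],"turn":0.027},{"claw":1,"travel":[0.374,0.209,0],"turn":0.027},{"claw":1,"travel":[0.374,0.209,0],"turn":0.027},{"claw":1,"travel":[0.374,0.209,0],"turn":0.027},{"claw":1,"travel":[0.374,0.209,0],"turn":0.027}]'; python3 -c "
from h import *
P,im=snap('wrist','w21.png'); s=get_state(); print(toU(s['position']),s['ee_rot']); np.save('P21.npy',P[2])
g=cv2.cvtColor(im,cv2.COLOR_BGR2GRAY)
lv='@#%*+=-. '
for r in range(184,246,1): print(r,''.join(lv[min(8,g[r,k]//20)] for k in range(240,310)))
"
```

```text
clock: 27.6
position: [0.5406, 0.248, 0.3689]
ee_rot: [-0.0, -0.351, 0.936, -0.0]
contact_force: [-0.1, 1.1, 0.9]
width: 0.0856
gripper_force: 0.0
[-0.06117539 -0.05479708  0.36923962] [ 7.57718997e-05 -3.50937202e-01  9.36398983e-01 -1.39419172e-04]
184 +++===================================++++++++++++===+++++===+********
185 +++==================================+++++++++++++==+++++++==+********
186 +++=================================++++++++++++++=+++++++===+********
187 +++===========================++++==++++++++++++++=+++++=====+********
188 +++==========================+****+++++++++++++++++++=++=+===+********
189 +++=======================+++*%%%%%%%*+++++++++++++++========+********
190 +++====================+++++*%%%%%##%*++++++++++++++=+=======+****++++
191 *++====================+++++*%%***%%#*++++++++++++============++++====
192 *++================+++++++++*%*+++*%#%*++++++++++++=========+=========
193 +++=============++++++++++++*%*++++*#%*++++++++++++===================
194 *++============+++++++++++++*%*+++*%#%*+++++++++++++=====+============
195 *++===========++++++
[... 3100 characters left out ...]
==-................======
237 ............----===++******%%%%**+******+*+++=-................-======
238 ......----==+++****%*%%%%*%%%%*%%%%%%%%%*****=----.............-======
239 ...---=++*%****%%%**%**%%%%%%%*%%**%%%%%***%*%**++=-...........-======
240 --=+*%%******%%**%%%%*%%*%%%**%%%%%%*%%%*%%%%**%%%%++=--........======
241 +*%%*%****%%*%*%*%%%**%%%%%%%%*%%%%%*%%*%%*%%***%%%%%%++=-......-=====
242 %%%%%****%*%**%**%%**%%%%%%*%%*%%%*%%%%%%**%%%%%%%%%%%%%%*=.....-=====
243 %%%%%%*%*%%%*%%***%*%%%%%%%%%%*%%%%*%%%%%%%%%%%%%%%%%%%%%%%+-...-=====
244 *%%%%%********%**%%%%%%###%%%%%%%%%%%%%%*%%%%%%%%%%%%%%%%%%%%=---=====
245 ***%***********%*%*%**%%########%%%%%%%%*%%*%**%%%%*%%%%%%%%#%*=======
```

Run:
```python
from h import *
p=pose('wrist'); P=(p[0],p[1],np.load('P21.npy')); g=cv2.cvtColor(cv2.imread('pics/w21.png'),cv2.COLOR_BGR2GRAY).astype(float)
# stripe centroid (bright inside dark), half-level bar edges
st=[];ed=[]
for r in range(202,220):
    c0=int(round(270.8-(r-202)*.11)); w=np.clip(g[r,c0-2:c0+4]-38,0,None); st.append(((w*np.arange(c0-2,c0+4)).sum()/w.sum(),r))
    row=g[r,255:285]; 
    lc=next(i for i in range(29) if row[i]>=62>row[i+1]); ed.append((255+lc+(row[lc]-62)/(row[lc]-row[lc+1]),r))
def line(px,h,l):
    A=np.array([onslope(P,x,h)-n*h for x in px]); D=np.array([-.0053,-.065,.0679]); u=(A-D)@up; k=np.polyfit(u,A[:,1],1)
    print(l,'theta',np.pi/2-np.arctan(-k[0]),'y at u=0',np.polyval(k,0),'u',u[0].round(4),u[-1].round(4),'resid',np.std(A[:,1]-np.polyval(k,u))*1000,'y@.0325',np.polyval(k,.0325))
line(st,.04,'stripe'); line(ed,.04,'left edge')
rb=[]
for r in range(229,237):
    w=np.clip(72-g[r,265:276],0,None); rb.append(((w*np.arange(265,276)).sum()/w.sum(),r))
print(np.round(rb,2).tolist()); line(rb,.008,'rib')
print('tip',onslope(P,(268.6,228.7),.04)-n*.04)
```

```text
stripe theta 1.4449987816030827 y at u=0 -0.06482341897064885 u 0.0006 0.0253 resid 0.046485283730029234 y@.0325 -0.06893354303241209
left edge theta 1.4387965478676157 y at u=0 -0.07038970832138816 u 0.0006 0.0252 resid 0.18654518945762416 y@.0325 -0.07470479222008694
[[269.77, 229.0], [270.1, 230.0], [270.04, 231.0], [269.99, 232.0], [269.45, 233.0], [269.32, 234.0], [269.19, 235.0], [269.02, 236.0]]
rib theta 1.4357400647485936 y at u=0 -0.06305013233014012 u 0.027 0.0374 resid 0.2686368861134808 y@.0325 -0.06746634440935786
tip [ 0.02444271 -0.06774292  0.09285584]
```

```bash
python3 -m inch '[{"claw":1,"travel":[-0.17,-0.07,0],"turn":-0.045},{"claw":1,"travel":[-0.34,-0.135,0],"turn":-0.09},{"claw":1,"travel":[-0.34,-0.135,0],"turn":-0.135},{"claw":1,"travel":[-0.34,-0.135,0],"turn":-0.18},{"claw":1,"travel":[-0.34,-0.135,0],"turn":-0.225}]'; python3 -m inch '[{"claw":1,"travel":[0,0,0],"turn":-0.047},{"claw":1,"travel":[0,0,-0.2],"turn":-0.094},{"claw":1,"travel":[0,0,-0.4],"turn":-0.14},{"claw":1,"travel":[0,0,-0.65],"turn":-0.188},{"claw":1,"travel":[0,0,-0.85],"turn":-0.235}]';  python3 -m inch '[{"claw":1,"travel":[0,0,-0.2],"turn":-0.04},{"claw":1,"travel":[0,0,-0.4],"turn":-0.04},{"claw":1,"travel":[0,0,-0.6],"turn":-0.04},{"claw":1,"travel":[0,0,-0.6],"turn":-0.04}]'; python3 -c "
from h import *
s=get_state();print(toU(s['position']),s['ee_rot'])
t=np.array([-.089,-.036,.0785])-toU(s['position']); print('units',(U[:3,:3]@t)/.2)"
```

```text
clock: 28.15
position: [0.472, 0.2208, 0.3699]
ee_rot: [0.001, -0.002, 1.0, 0.0]
contact_force: [0.4, 1.1, 0.2]
width: 0.0851
gripper_force: 0.0
clock: 28.65
position: [0.4718, 0.2207, 0.1976]
ee_rot: [0.0, 0.359, 0.933, 0.0]
contact_force: [1.7, 0.4, 0.0]
width: 0.0855
gripper_force: 0.0
clock: 29.05
position: [0.4689, 0.2197, 0.0752]
ee_rot: [-0.004, 0.414, 0.91, -0.003]
contact_force: [-0.5, 0.8, -0.4]
width: 0.0854
gripper_force: 0.0
[-0.13349572 -0.02844477  0.07523343] [-0.00372164  0.41401033  0.91025805 -0.00344751]
units [0.19165786 0.1191261  0.01633283]
```

```bash
python3 -m inch '[{"claw":1,"travel":[0.06,0.05,0.016],"turn":0},{"claw":1,"travel":[0.13,0.09,0.016],"turn":0},{"claw":1,"travel":[0.192,0.119,0.016],"turn":0},{"claw":1,"travel":[0.192,0.119,0.016],"turn":0}]'; python3 -m inch '[{"claw":1,"travel":[0.0265,-0.03,0],"turn":0},{"claw":1,"travel":[0.0265,-0.03,0],"turn":0},{"claw":1,"travel":[0.0265,-0.03,0],"turn":0}]'; python3 -c "
from h import *
s=get_state();print(toU(s['position']),U[:3,:3].T@s['contact_force'])"
```

```text
clock: 29.45
position: [0.5148, 0.2463, 0.085]
ee_rot: [0.002, 0.414, 0.91, 0.002]
contact_force: [0.1, -0.2, 0.6]
width: 0.0852
gripper_force: 0.0
clock: 29.75
position: [0.5168, 0.2389, 0.0827]
ee_rot: [0.0, 0.414, 0.91, 0.0]
contact_force: [-1.6, 0.9, 0.9]
width: 0.0853
gripper_force: 0.7
[-0.08485424 -0.04584732  0.0827018 ] [-0.64932986  1.70956494  0.88809881]
```

```bash
for k in 1; do python3 -m inch '[{"claw":1,"travel":[0.0017,-0.0019,0],"turn":0},{"claw":1,"travel":[0.0017,-0.0019,0],"turn":0}]'; python3 -c "
from h import *
s=get_state();print(toU(s['position']),U[:3,:3].T@s['contact_force'])"; python3 -m inch '[{"claw":1,"travel":[0.0017,-0.0019,0],"turn":0},{"claw":1,"travel":[0.0017,-0.0019,0],"turn":0}]'; python3 -c "
from h import *
s=get_state();print(toU(s['position']),U[:3,:3].T@s['contact_force'])"; done
```

```text
clock: 29.95
position: [0.517, 0.239, 0.0821]
ee_rot: [-0.0, 0.414, 0.91, 0.0]
contact_force: [-1.5, 2.8, 2.9]
width: 0.0852
gripper_force: 1.5
[-0.08470448 -0.04593854  0.08214908] [0.76305707 3.12466719 2.91278057]
clock: 30.15
position: [0.5172, 0.2389, 0.082]
ee_rot: [-0.001, 0.414, 0.91, 0.0]
contact_force: [-3.6, 4.1, 4.4]
width: 0.0852
gripper_force: 2.6
[-0.08464546 -0.04609843  0.08200513] [-0.04036032  5.44869279  4.40559004]
```

Contact is at the turning level, so one small further step of ~0.6 mm, then back off and check.

```bash
python3 -m inch '[{"claw":1,"travel":[0.002,-0.0023,0],"turn":0},{"claw":1,"travel":[0.002,-0.0023,0],"turn":0}]'; python3 -c "
from h import *
s=get_state();print(toU(s['position']),U[:3,:3].T@s['contact_force'])"; python3 -m inch '[{"claw":1,"travel":[-0.04,0.045,0],"turn":0},{"claw":1,"travel":[-0.08,0.03,0],"turn":0},{"claw":1,"travel":[-0.2,-0.07,0],"turn":0},{"claw":1,"travel":[-0.25,-0.15,0.1],"turn":0},{"claw":1,"travel":[-0.25,-0.15,0.3],"turn":0}]'; python3 -m inch '[{"claw":1,"travel":[0,0,0.2],"turn":0.047},{"claw":1,"travel":[0,0,0.45],"turn":0.094},{"claw":1,"travel":[0,0,0.7],"turn":0.14},{"claw":1,"travel":[0,0,0.95],"turn":0.188},{"claw":1,"travel":[0,0,0.95],"turn":0.235}]';  python3 -m inch '[{"claw":1,"travel":[0,0,0.2],"turn":0.047},{"claw":1,"travel":[0,0,0.2],"turn":0.094},{"claw":1,"travel":[0,0,0.2],"turn":0.14},{"claw":1,"travel":[0,0,0.2],"turn":0.188},{"claw":1,"travel":[0,0,0.2],"turn":0.235}]'; python3 -c "
from h import *
s=get_state();print(toU(s['position']),s['ee_rot'])
t=np.array([-.0605,-.0553,.3687])-toU(s['position']); print('units',(U[:3,:3]@t)/.2)"
```

```text
clock: 30.35
position: [0.5174, 0.2384, 0.0819]
ee_rot: [-0.001, 0.414, 0.91, -0.0]
contact_force: [-3.8, 3.5, 4.9]
width: 0.0854
gripper_force: 2.7
[-0.08478419 -0.04665658  0.08190397] [-0.49692351  5.14082368  4.85933389]
clock: 30.85
position: [0.4628, 0.205, 0.1391]
ee_rot: [-0.004, 0.414, 0.91, -0.004]
contact_force: [0.3, -0.0, -0.2]
width: 0.0852
gripper_force: 0.0
clock: 31.35
position: [0.471, 0.2083, 0.3393]
ee_rot: [0.007, 0.055, 0.998, 0.002]
contact_force: [-0.2, -0.2, 0.6]
width: 0.0851
gripper_force: 0.0
clock: 31.85
position: [0.4678, 0.2074, 0.3714]
ee_rot: [-0.0, -0.309, 0.951, -0.001]
contact_force: [0.8, 0.1, 0.5]
width: 0.0854
gripper_force: 0.0
[-0.14248176 -0.03701897  0.37143651] [-3.56758508e-04 -3.09231370e-01  9.50986532e-01 -6.69910288e-04]
units [ 0.36757041  0.20315539 -0.01368256]
```

```bash
python3 -m inch '[{"claw":1,"travel":[0.2,0.1,-0.01],"turn":0.03},{"claw":1,"travel":[0.3676,0.203,-0.013],"turn":0.03},{"claw":1,"travel":[0.3676,0.203,-0.013],"turn":0.03},{"claw":1,"travel":[0.3676,0.203,-0.013],"turn":0.03},{"claw":1,"travel":[0.3676,0.203,-0.013],"turn":0.03}]'
python3 - <<'E'
from h import *
P,im=snap('wrist','w22.png'); g=cv2.cvtColor(im,cv2.COLOR_BGR2GRAY).astype(float)
st=[];rb=[]
for r in range(202,220):
    row=g[r,258:284]; d=np.where(row<45)[0]; a,b=d[0],d[-1]; k=row[a+1:b]; i=a+1+np.argmax(k)
    w=np.clip(row[i-2:i+3]-38,0,None); st.append((258+(w*np.arange(i-2,i+3)).sum()/w.sum(),r))
for r in range(229,237):
    w=np.clip(72-g[r,264:277],0,None); rb.append(((w*np.arange(264,277)).sum()/w.sum(),r))
print(np.round(st,1)[:,0],np.round(rb,1)[:,0])
D=np.array([-.0053,-.065,.0679])
for px,h,l in((st,.04,'stripe'),(rb,.008,'rib')):
    A=np.array([onslope(P,x,h)-n*h for x in px]); u=(A-D)@up; k=np.polyfit(u,A[:,1],1); print(l,np.pi/2-np.arctan(-k[0]),np.polyval(k,0),np.polyval(k,.0325),np.std(A[:,1]-np.polyval(k,u)))
Ps,s=snap('side','s22.png'); a=cv2.imread('pics/side0.png'); d=cv2.absdiff(a,s).max(2)
for nm,(x,y) in dict(jar=(294,243),spool=(275,277),dropper=(259,332)).items(): print(nm,np.mean(d[y-12:y+12,x-8:x+8]))
b=cv2.imread('pics/s11.png'); print('collars',cv2.absdiff(b,s)[326:360,206:240].mean())
E
```

```text
clock: 32.35
position: [0.5409, 0.248, 0.3691]
ee_rot: [-0.001, -0.351, 0.936, -0.0]
contact_force: [-0.0, 0.4, 1.0]
width: 0.0857
gripper_force: 0.0
[271.  271.  270.9 270.8 270.7 270.7 270.6 270.5 270.5 270.5 270.5 270.4
 270.2 270.2 270.2 270.  270.  270. ] [270.2 270.1 270.1 270.  269.6 269.4 269.2 269. ]
stripe 1.5181574984314106 -0.0648352586146603 -0.06654760237579624 6.861716361863081e-05
rib 1.409448588041079 -0.06216822567759843 -0.0674580102023425 0.00014138095031195297
jar 2.640625
spool 5.598958333333333
dropper 13.526041666666666
collars 5.561707035755479
```

Run:
```python
from h import *
from rig import ticket
for f in('side0','s22'):
    g=cv2.cvtColor(cv2.imread(f'pics/{f}.png'),cv2.COLOR_BGR2GRAY)[310:352,246:272]; m=cv2.moments((g<70).astype(np.uint8),True); print(f,m['m00'],m['m10']/m['m00'],m['m01']/m['m00'])
print(get_state()['contact_force']); print(ticket.sign_off())
```

```text
side0 331.0 12.429003021148036 24.181268882175228
s22 337.0 12.403560830860535 24.05341246290801
[-0.32980789 -0.35122623 -0.66600175]
the job is handed in; nothing more can be done
None
```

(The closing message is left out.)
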